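Try the next ferrule on the gauge pin and sort it

ROBOT

A 6-joint arm with a two-finger parallel gripper is mounted at the origin on the work surface. World frame = base frame: x ahead of the robot, y to its left, z up, the work surface at z = 0. Lengths are in mm, angles in degrees, forces in N, time in s.
With the tool pointing down it reaches from about 300 to 850 mm from the base axis. Payload 4.2 kg.
Tool frame: the origin (TCP) lies at the very end of the fingers, on their centre line; the grasp point (between the pads) lies 19 mm behind it; z points along the fingers, y is the line along which they close (so a half turn about z gives the same grasp; the last joint's range is limited). The gripper opens to 91 mm and grips with 3 to 60 N. Pads are 32 mm wide; open, the fingers measure 118 mm over their backs; the gripper's body (76 mm by 178 mm) begins 60 mm behind the grasp point.
Start: joints at [69.5, 18.312, 89.639, -0, 72.044, -1.146], TCP at [190.565, 542.52, 213.976] pointing down, gripper open.
Joint ranges: [-177.97, 177.97], [-48.28, 115.42], [12.27, 149.76], [-77.06, 257.06], [2.81, 150.46], [-146.56, 146.56]. Speed limits (degrees/s): [147.25, 147.25, 180, 180, 180, 180].

INTERFACE

Orientations are given as [roll, pitch, yaw] about the fixed x, y, z axes, in that order (R = Rz(yaw) Ry(pitch) Rx(roll)).
In Python, from workcell import env, grab_frame gives the robot as it stands. The module is installed in compiled form; this text tells all that it offers.
- The arm moves only by the tool move_arm, never from a script. Its argument "plan" is a list of rows, each an object of numbers: "tx", "ty", "tz": the shift along the tool's x, y, z in cm; "wx", "wy", "wz": the turn, a rotation vector about the tool's x, y, z in rad. In form: [{"tx": .., "ty": .., "tz": .., "wx": .., "wy": .., "wz": ..}, ...]. A call has 1 to 12 rows; each row shifts and turns the commanded pose from where the row before left it, along the tool's axes as they then stand; what a row does not reach is not made up. A row lasts 1/12 s, in which the tool goes at most 41.7 mm and 7.16 degrees, less where a joint would pass 70% of its speed; a pose out of reach is approached as far as the arm can. A call is refused whole if a number of a shift passes 4.17 or a number of a turn 0.125, either way. A call with a gripper value outside its range is refused whole. "gripper" is the finger opening in cm, from 0 to 9.12, set as the call begins (left out, the last holds). The fingers move at their own pace and stop on an object; "force" is the grip in N (left out, the last holds). Time passes only in rows, so rows that do not move let the fingers close. It gives the time, the measured TCP pose, the force, the opening and the grip force at its end, in the units of the state.
- env.state(): the state, without advancing time (a new reading comes with each control period).
- grab_frame(name): name is "side" or "top"; returns a dict with "color" (400x640x3 uint8, red, green, blue), "vfov" (degrees; the focal length in pixels is half the picture's height over the tangent of half this angle, whatever the lens; pixels are square), "cx", "cy" (the principal point, pixels), "view" (4x4, takes a point from world to camera coordinates). Camera axes: x right, y up, looking along -z (the intrinsics and any distortion apply to the point x, -y, -z); pixel columns grow to the right and rows downward; lengths in mm; the calibration is good to about 2 mm. A picture is of the moment at which its call begins. There is no depth.
- env.job_done(): hands the job in; it is judged then, once.
The state is a dict: "time_s": time; "qpos": joint angles; "qvel": joint speeds; "effort": joint torques, N m; "ee_pos": TCP position; "ee_rot": TCP orientation; "force": force on the tool from outside, world axes, zero at the start; "torque": the same for the moment, N m; "gripper_width": finger opening in mm; "gripper_force": force on a finger pad.
Only numpy, scipy, OpenCV 4.12 (cv2) and the standard library are available. Lean on these libraries where they do the work, as an engineer would, in place of code of your own. Each camera call takes 0.05 s, during which the arm holds its last target. There are 200 camera calls.

TASK

Test the brass ferrule lying in the yellow slot of the rack: slide it along the level gauge pin until it stops, without forcing it, to see whether it goes fully home against the plate or jams part-way (put it down in the V rest to change your grip, since in the slot only its ends can be held and on the pin they must be free). Then leave it lying in the green tray if it went fully home, or in the red tray if it did not; leave the ferrule in the dark slot where it is and do not disturb the other things on the bench.

Things in the scene. Friction and masses are not known exactly. Their poses are not given: they have to be found in the camera images.
- ferrule_a: plain brass ferrule: tube 40 mm long, outside 34 mm, bore 22.4 mm at both open mouths, 180 g; origin at its centre, x along the bore (either way round), lying level at the start. ferrule_a and ferrule_b look alike; one is clear right through and goes fully home on the pin, the other has an undersize ring 14 mm in from either end that stops the pin. Only trying it tells which.
- ferrule_b: the other ferrule, see ferrule_a: the same outside, size, mass and frame
- rack: fixed plywood board 120 x 190 x 6 mm, two slots along its x, 90 mm apart. In each a ferrule lies on a pedestal 22 mm above the bench between two cheeks (34 mm long, 6 mm thick, tops 54 mm above the bench, 1 mm play) that cover its sides: only its ends, 3 mm past pedestal and cheeks, can be gripped, closing along the slot. Origin: centre of underside, z up
- rack_next (a point): the yellow slot: centre of a ferrule lying in it, 39 mm high; axes as the rack's (x along the slot). The ferrule to be tested starts here
- rack_wait (a point): the dark brown slot: centre of a ferrule lying in it, 39 mm high; axes as the rack's. The waiting ferrule starts and stays here
- cradle: fixed wooden V rest for putting a ferrule down and taking it again: foot 80 x 80 x 12 mm, narrow post with a shallow V along its x; the V is 28 mm long, 29 mm wide, its top 48 mm above the bench, so a ferrule in it can be gripped by its ends or across its sides. Origin: centre of the underside, z up
- cradle_seat (a point): centre of a ferrule resting in the V, 60 mm high; axes as the cradle's, x along the V
- gauge: fixed green gauge stand: base 120 x 100 x 16 mm; upright plate 60 mm wide, top 115 mm above the bench; from its face a level steel gauge pin sticks out along the stand's -x, axis 90 mm above the bench, 20 mm diameter, 45 mm long, the last 5 mm tapering to 16 mm. Origin: on the underside, below the plate's pin-side face; z up
- gauge_shoulder (a point): where the pin's axis meets the plate's face (the shoulder); axes as the stand's, the pin lies along -x. A ferrule fully home has its centre 20 mm from here, at x = -20 mm; a tight one stops about 51 mm from here
- gauge_tip (a point): centre of the pin's tip, 45 mm from the shoulder
- tray_green: fixed green tray for ferrules that fit, 130 x 110 mm outside, 35 mm high, walls and floor 4 mm. Origin: centre of its underside, long side along x
- tray_red: fixed red tray for ferrules that do not fit, same size and frame as the green one
- hammer: bystander: hammer lying on the bench ; its origin lies at its underside
- screwdriver: bystander: screwdriver with a red handle, lying on the bench; its origin lies at its underside
- glue: bystander: white glue bottle with a red cap, 52 mm across and 110 mm tall, standing; its origin lies at its underside
- mug: bystander: blue mug, 80 mm across and 90 mm tall, standing; its origin lies at its underside
- tin: bystander: plain metal tin, 74 mm across and 80 mm tall, standing; its origin lies at its underside
- offcut: bystander: pale wooden offcut, 90 x 45 x 25 mm, lying; its origin lies at its underside
Things that resemble listed ones, but are neither listed nor needed, are in the scene too. There is more than one size of the tray_red; the job needs the middle-sized. Leave any purple look-alike of the ferrule_a alone.

How it is judged:
By the outcome, as a careful person would: the job done as asked, in the order asked, and still so for the second after the job is handed in, with the robot touching nothing.
It also fails if it takes over 58 s, if anything falls off the work surface, if the arm or the gripper's body presses on something with over 40 N, if the wrist force passes 120 N, or if a joint passes its speed limit or range.

## Working session

There is one attempt and no reset: what is moved stays moved. The work goes in short steps, Python scripts to look and compute and a tool call to move; the robot and the scene stay as the last step left them, time stands still between calls to the robot, and variables do not carry over. Pictures are saved under pics/ and viewed, at most 13 in all, crops included, and the job is handed in when it is done.

Besides the shell and the picture viewer there is one more tool, called after "Request:" by a JSON object that holds its "method" and its "body", one argument or row to a line. move_arm: Moves the arm, as the interface text tells. Its arguments: {"type":"object","properties":{"plan":{"type":"array","items":{"type":"object","properties":{"tx":{"type":"number"},"ty":{"type":"number"},"tz":{"type":"number"},"wx":{"type":"number"},"wy":{"type":"number"},"wz":{"type":"number"}}}},"gripper":{"type":"number"},"force":{"type":"number"}},"required":["plan"]}

```bash
ls; mkdir -p pics; python3 - <<'E'
from workcell import env, grab_frame
import cv2,pickle
for n in("side","top"):
    f=grab_frame(n); pickle.dump(f,open(n+".pkl","wb")); cv2.imwrite(f"pics/{n}0.png",f["color"][:,:,::-1]); print(n,{k:v for k,v in f.items() if k!="color"})
print(env.state())
E
```

```text
pics
side {'vfov': 52.16761473531259, 'cx': 322.60207474687076, 'cy': 201.57083573524392, 'view': array([[-9.69362012e-01, -2.45438798e-01,  9.85318816e-03,
         4.75646385e+02],
       [ 1.89628792e-01, -7.22237815e-01,  6.65141684e-01,
        -1.37234486e+02],
       [-1.56135230e-01,  6.46631530e-01,  7.46652164e-01,
        -1.13962812e+03],
       [ 0.00000000e+00,  0.00000000e+00,  0.00000000e+00,
         1.00000000e+00]])}
top {'vfov': 44.68016816153977, 'cx': 326.98090241181166, 'cy': 186.16075408109114, 'view': array([[-8.40097146e-03, -9.99750325e-01,  2.07053392e-02,
         1.98914742e+01],
       [ 9.94994655e-01, -6.29555734e-03,  9.97296487e-02,
        -5.08642067e+02],
       [-9.95743971e-02,  2.14395277e-02,  9.94799118e-01,
        -1.36228148e+03],
       [ 0.00000000e+00,  0.00000000e+00,  0.00000000e+00,
         1.00000000e+00]])}
{'time_s': 0.1, 'qpos': array([ 6.95001136e+01,  1.83471361e+01,  8.96973284e+01, -5.25455058e-04,
        7.20440253e+01, -1.14646715e+00]), 'qvel': array([-0.02955037, -0.17351932, -0.07853157,  0.01916817,  0.04686151,
       -0.03740115]), 'effort': array([-2.64995615e-04, -4.13329518e+01, -2.32513404e+01,  7.28662871e-02,
        4.22063016e-02, -5.17885792e-05]), 'ee_pos': array([190.40626176, 542.09725526, 213.22694028]), 'ee_rot': array([-1.79911518e+02, -1.27101688e-03,  1.60646742e+02]), 'force': array([-0.52782563,  0.93805431,  0.05728768]), 'torque': array([ 0.03674747, -0.00166425, -0.01870222]), 'gripper_force': 0.0, 'gripper_width': 91.09222644057174}
```

View pics/top0.png

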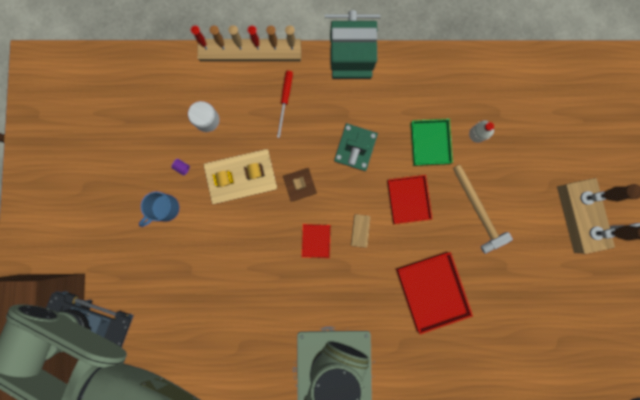

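View pics/side0.png

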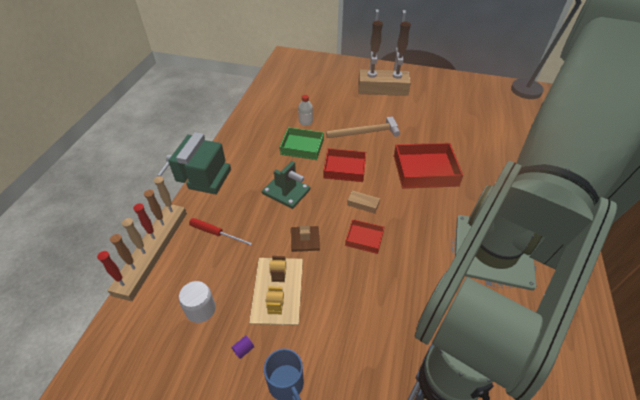

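The top view shows the rack at about (240,176), with the yellow slot left at (222,178) and the dark slot right at (255,171). The V rest is at (300,184), the gauge at (356,147), the green tray at (431,143) and the middle red tray at (409,199). The side view shows the same layout, with the pin pointing toward the robot. Next I'll zoom in for a closer measurement.

```bash
cat > h.py <<'E'
import numpy as np,cv2,pickle
F={n:pickle.load(open(f'{n}.pkl','rb')) for n in("side","top")}
def ray(n,u,v):
    f=F[n];h=200/np.tan(np.radians(f["vfov"]/2));V=f["view"];R=V[:3,:3]
    return -R.T@V[:3,3], R.T@np.array([(u-f["cx"])/h,-(v-f["cy"])/h,-1.])
def plane(n,u,v,z):
    o,d=ray(n,u,v); return o+d*(z-o[2])/d[2]
def tri(a,b):
    (o1,d1),(o2,d2)=ray("top",*a),ray("side",*b)
    s=np.linalg.lstsq(np.c_[d1,-d2],o2-o1,rcond=None)[0]
    p,q=o1+s[0]*d1,o2+s[1]*d2; return (p+q)/2,np.linalg.norm(p-q)
def proj(n,p):
    f=F[n];h=200/np.tan(np.radians(f["vfov"]/2));c=f["view"][:3,:3]@np.asarray(p,float)+f["view"][:3,3]
    return np.array([f["cx"]-h*c[0]/c[2],f["cy"]+h*c[1]/c[2]])
E
python3 - <<'E'
from h import *
t=F["top"]["color"][:,:,::-1]; s=F["side"]["color"][:,:,::-1]
a=cv2.resize(t[110:210,200:400],None,fx=4,fy=4,interpolation=cv2.INTER_CUBIC)
cv2.imwrite("pics/tz.png",a)
b=cv2.resize(s[150:330,240:400],None,fx=3.3,fy=3.3,interpolation=cv2.INTER_CUBIC)
cv2.imwrite("pics/sz.png",b)
# color blobs in top
hsv=cv2.cvtColor(t,cv2.COLOR_BGR2HSV);H,S,V=[hsv[:,:,i].astype(int) for i in range(3)]
def blobs(name,m,z,n="top",mina=25):
    for c in cv2.findContours(m.astype(np.uint8),0,2)[0]:
        if cv2.contourArea(c)<mina: continue
        r=cv2.minAreaRect(c); P=np.array([plane(n,*q,z)[:2] for q in cv2.boxPoints(r)])
        print(name,np.round(r[0],1),"ctr",P.mean(0).round(1),"sides",[round(np.linalg.norm(P[i+1]-P[i]),1) for i in(0,1)],"ang",[round(np.degrees(np.arctan2(*(P[i+1]-P[i])[::-1])),1) for i in(0,1)])
blobs("red",((H<6)|(H>174))&(S>150)&(V>80),35,mina=300)
blobs("green",(H>50)&(H<75)&(S>150),35,mina=200)
blobs("gauge",(H>65)&(H<95)&(S>60)&(V<160),16,mina=200)
blobs("rack",(H>15)&(H<30)&(S<130)&(V>170),6,mina=300)
blobs("brass",(H>18)&(H<28)&(S>170)&(V>120),56,mina=15)
for p in[(222,178),(255,171),(300,184),(356,147)]: print(p,hsv[p[1],p[0]])
E
```

```text
red [433.8 292.2] ctr [ 209.9 -278.6] sides [np.float64(159.9), np.float64(188.2)] ang [np.float64(-71.7), np.float64(-162.4)]
red [315.5 241. ] ctr [354.   49.8] sides [np.float64(75.8), np.float64(89.0)] ang [np.float64(-90.5), np.float64(179.5)]
red [409.2 199. ] ctr [ 469.9 -216.3] sides [np.float64(109.5), np.float64(124.9)] ang [np.float64(-82.7), np.float64(-174.0)]
green [430.9 142.1] ctr [ 633.1 -282.9] sides [np.float64(106.1), np.float64(125.8)] ang [np.float64(-86.3), np.float64(-178.1)]
gauge [355.4 146.8] ctr [624.1 -67.5] sides [np.float64(112.6), np.float64(92.1)] ang [np.float64(-18.0), np.float64(-108.2)]
gauge [430.9 142. ] ctr [ 637.3 -287.4] sides [np.float64(107.6), np.float64(126.1)] ang [np.float64(-86.8), np.float64(-178.6)]
gauge [353.5  59.5] ctr [885.  -65.5] sides [np.float64(127.5), np.float64(106.7)] ang [np.float64(-90.0), np.float64(179.0)]
gauge [353.5  24. ] ctr [993.7 -67. ] sides [np.float64(134.0), np.float64(18.6)] ang [np.float64(-89.9), np.float64(178.9)]
rack [239.9 175.9] ctr [542.2 266.6] sides [np.float64(192.1), np.float64(121.8)] ang [np.float64(-77.1), np.float64(-167.0)]
brass [222.6 178.2] ctr [529.7 306.9] sides [np.float64(52.2), np.float64(34.8)] ang [np.float64(-76.1), np.float64(-165.5)]
brass [254.2 170.4] ctr [551.  219.3] sides [np.float64(29.0), np.float64(34.2)] ang [np.float64(-76.1), np.float64(-165.8)]
(222, 178) [ 21 178 200]
(255, 171) [ 21 179 205]
(300, 184) [ 18 117 151]
(356, 147) [79 31 91]
```

View pics/tz.png

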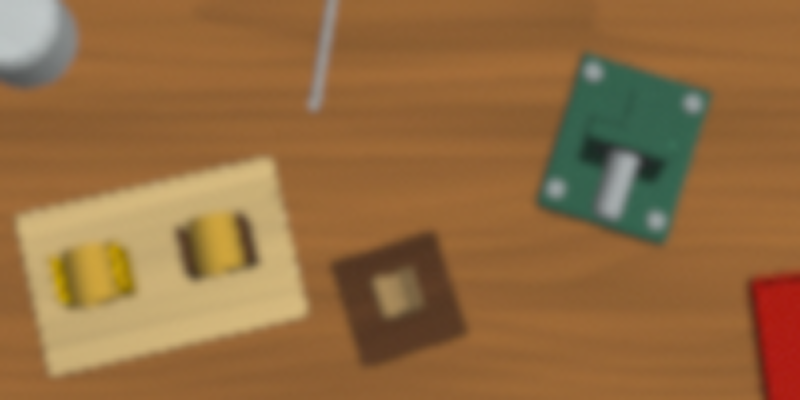

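View pics/sz.png

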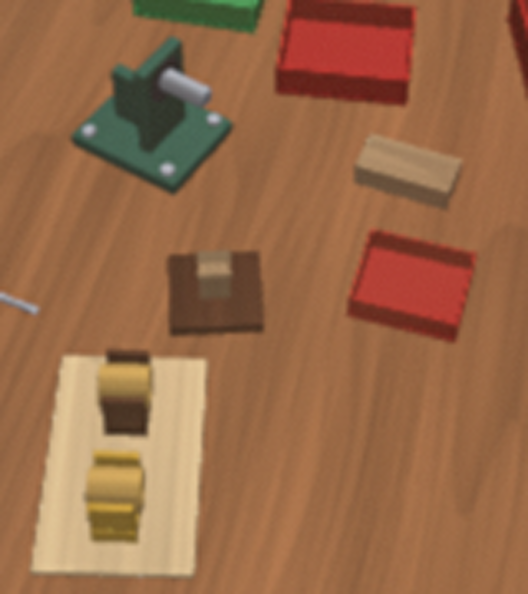

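The top crop (tz, offset 200,110, scale 4) shows these features:
- **Rack corners:** (15,213), (272,156), (309,316), (50,377)
- **V rest foot corners:** (330,263), (434,232), (467,334), (366,366)
- **Gauge base corners:** (585,55), (710,92), (663,243), (537,205)
- **Pin:** from (626,150) to (610,217)

The side crop shows the rack at (63,355)–(193,575), the V post at (213,262) and the pin tip at (203,93).

```bash
python3 - <<'E'
from h import *
T=lambda x,y:(200+(x+.5)/4-.5,110+(y+.5)/4-.5)
S=lambda x,y:(240+(x+.5)/3.3-.5,150+(y+.5)/3.3-.5)
def show(nm,pts,z):
    P=np.array([plane("top",*T(*p),z) for p in pts])
    print(nm,"ctr",P.mean(0).round(1),"ang",[round(np.degrees(np.arctan2(*(P[(i+1)%4]-P[i])[1::-1])),1) for i in range(4)],"len",[round(np.linalg.norm(P[(i+1)%4]-P[i]),1) for i in range(4)])
    for p in P: q=proj("side",p); print("   side zoom",((q-[240,150]+.5)*3.3-.5).round(0),end="")
    print(); return P
show("rack",[(15,213),(272,156),(309,316),(50,377)],6)
show("foot",[(330,263),(434,232),(467,334),(366,366)],12)
show("vtop",[(372,277),(415,268),(424,308),(383,319)],48)
show("gbase",[(585,55),(710,92),(663,243),(537,205)],16)
# side planes
def sh2(nm,pts,z):
    P=np.array([plane("side",*S(*p),z) for p in pts]);print("SIDE",nm,P.mean(0).round(1),P[:,:2].round(0).tolist())
sh2("rack",[(63,355),(207,360),(193,575),(33,571)],6)
sh2("foot",[(167,255),(260,252),(263,328),(170,333)],12)
sh2("gbase 3 corners",[(74,135),(172,188),(231,126)],16)
# pin mask both views
for n,(a,b,c,d) in(("top",(145,168,344,366)),("side",(165,185,286,308))):
    im=F[n]["color"][a:b,c:d];hsv=cv2.cvtColor(im,cv2.COLOR_RGB2HSV)
    m=((hsv[:,:,1]<60)&(hsv[:,:,2]>110)).astype(np.uint8)
    k,l,st,ce=cv2.connectedComponentsWithStats(m);i=1+st[1:,4].argmax();ys,xs=np.where(l==i)
    vx,vy,x0,y0=cv2.fitLine(np.c_[xs,ys].astype(np.float32),2,0,.01,.01).ravel()
    t=(xs-x0)*vx+(ys-y0)*vy
    print(n,st[i],"ends",(c+x0+t.min()*vx,a+y0+t.min()*vy),(c+x0+t.max()*vx,a+y0+t.max()*vy))
    print("\n".join("".join("%4d"%q for q in r) for r in np.where(m,hsv[:,:,2],0)))
for nm,u,v,z in(("glue",482,131,60),("mug",160,207,60),("tin",203,116,70)):print(nm,plane("top",u,v,z).round(0))
E
```

```text
rack ctr [542.1 266.3   6. ] ang [np.float64(-77.6), np.float64(-167.0), np.float64(103.0), np.float64(12.8)] len [np.float64(189.5), np.float64(120.0), np.float64(190.0), np.float64(121.8)]
   side zoom [ 29. 571.]   side zoom [ 64. 354.]   side zoom [210. 358.]   side zoom [196. 576.]
foot ctr [516.  95.  12.] ang [np.float64(-73.6), np.float64(-162.5), np.float64(107.3), np.float64(19.1)] len [np.float64(78.1), np.float64(77.6), np.float64(75.9), np.float64(78.8)]
   side zoom [171. 329.]   side zoom [172. 255.]   side zoom [261. 251.]   side zoom [266. 323.]
vtop ctr [516.3  94.3  48. ] ang [np.float64(-78.4), np.float64(-167.6), np.float64(104.7), np.float64(14.5)] len [np.float64(30.8), np.float64(28.9), np.float64(29.7), np.float64(30.6)]
   side zoom [197. 276.]   side zoom [200. 247.]   side zoom [235. 248.]   side zoom [234. 276.]
gbase ctr [624.  -67.9  16. ] ang [np.float64(-107.0), np.float64(161.9), np.float64(72.7), np.float64(-18.1)] len [np.float64(94.8), np.float64(116.2), np.float64(94.9), np.float64(115.8)]
   side zoom [ 75. 135.]   side zoom [134.  75.]   side z
[... 3824 characters left out ...]
 0   0   0
   0   0   0   0   0   0   0   0   0   0   0 113 122 131 146 150 129 112   0   0   0   0
   0   0   0   0   0   0   0   0   0   0   0   0   0 114 121 120   0   0   0   0   0   0
   0   0   0   0   0   0   0   0   0   0   0   0   0   0   0   0   0   0   0   0   0   0
   0   0   0   0   0   0   0   0   0   0   0   0   0   0   0   0   0   0   0   0   0   0
   0   0   0   0   0   0   0   0   0   0   0   0   0   0   0   0   0   0   0   0   0   0
   0   0   0   0   0   0   0   0   0   0   0   0   0   0   0   0   0   0   0   0   0   0
   0   0   0   0   0   0   0   0   0   0   0   0   0   0   0   0   0 131 147 150   0   0
glue [ 659. -423.   60.]
mug [451. 476.  60.]
tin [703. 361.  70.]
```

```bash
python3 - <<'E'
from h import *
t=F["top"]["color"];s=F["side"]["color"]
print(cv2.cvtColor(t[173:194,290:310],cv2.COLOR_RGB2GRAY));print(cv2.cvtColor(s[222:246,298:314],cv2.COLOR_RGB2GRAY))
a=plane("top",351.66,163.9,90);b=plane("top",356.66,147.89,90);d=(b-a)/np.linalg.norm(b-a)
print(a,b,np.linalg.norm(b-a),np.degrees(np.arctan2(d[1],d[0])))
print("tri tip",tri((351.66,163.9),(302.8,178.4)),"root",tri((356.66,147.89),(289.1,171.8)))
g=np.array([624,-67.9]);e=np.array([np.cos(np.radians(-18)),np.sin(np.radians(-18))])
n=np.array([-e[1],e[0]])
for p in(a,b):print("along",(p[:2]-g)@e,"perp",(p[:2]-g)@n)
A=cv2.resize(t[168:200,284:316],(400,400),interpolation=cv2.INTER_CUBIC);B=cv2.resize(s[218:250,290:322],(400,400),interpolation=cv2.INTER_CUBIC)
cv2.imwrite("pics/v.png",np.hstack([A,B])[:,:,::-1])
E
```

```text
[[ 81  77  71  67  63  63  62  60  59  58  58  59  59  59  60  60  62  62
   64  70]
 [ 67  63  63  61  60  59  60  59  59  59  61  61  62  62  62  61  62  62
   63  67]
 [ 61  61  60  60  60  60  61  61  62  63  63  65  65  65  63  62  61  62
   62  65]
 [ 59  60  59  61  61  62  63  64  65  69  72  75  76  72  66  62  62  62
   63  65]
 [ 60  61  61  64  67  69  71  73  76  82  87  90  89  81  70  63  62  63
   62  64]
 [ 61  62  65  74  84  89  91  95  99 102 101 100  98  89  73  66  64  64
   65  66]
 [ 62  64  72  90 106 115 118 119 121 117 109 105 102  93  79  67  65  65
   64  65]
 [ 62  66  77 101 123 133 136 135 132 125 114 108 104  98  83  70  66  66
   66  66]
 [ 64  66  76  99 124 138 141 138 134 128 117 108 103 100  88  75  68  67
   67  67]
 [ 63  64  71  92 118 136 141 139 136 130 122 110 104 102  94  81  71  68
   68  67]
 [ 64  63  68  84 110 130 139 140 137 131 123 113 106 103  97  84  72  67
   66  65]
 [ 64  63  66  77 102 124 138 140 138 134 127 116 108 103  99  87  72  65
   63  63]
 [ 65  65  67  74  94 118 136 140 139 136 131 120 108 102  98  87  73  65
   64 
[... 1995 characters left out ...]
7  76  75  72  72  71  72  73]
 [ 72  71  73  72  71  72  75  77  79  76  72  72  72  72  72  73]
 [ 72  72  73  72  71  74  77  79  77  77  75  73  72  73  72  75]
 [ 72  72  74  71  71  74  77  77  78  76  73  74  73  73  72  73]
 [ 72  74  74  71  72  75  78  77  79  76  75  74  71  73  73  74]]
[562.99612772 -50.42484713  90.        ] [607.24660318 -64.75048136  90.        ] 46.51159398084341 -17.938824405193415
tri tip (array([563.21785241, -50.12446668,  92.71874096]), np.float64(1.244322220731903)) root (array([608.03912342, -64.01595102,  95.07516845]), np.float64(3.421846983458127))
along -63.418249467337155 perp -2.2313752426914526
along -16.906681998483474 perp -2.1817140999208617
```

View pics/v.png

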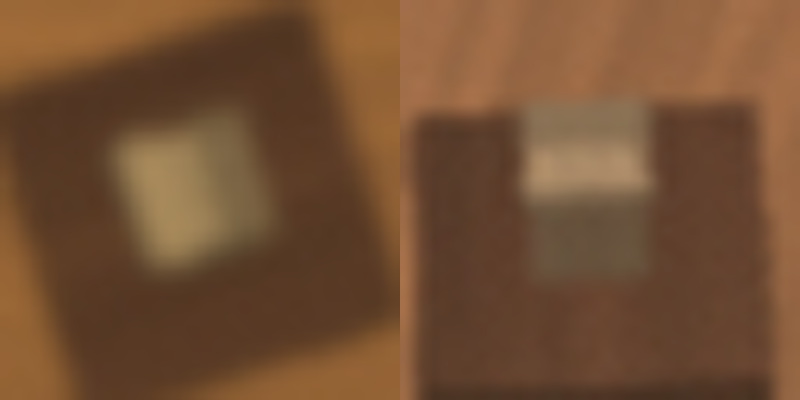

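The V runs along the world direction at about 17.5°. The pin axis is at about -18°, with its tip near (563,-50). Now a helper that works out the deltas, then the first move.

```bash
cat > go.py <<'E'
import sys,numpy as np
from scipy.spatial.transform import Rotation as R
from workcell import env
def go(x,y,z,yaw,n):
    s=env.state();p=s["ee_pos"];A=R.from_euler("xyz",s["ee_rot"],degrees=True);B=R.from_euler("xyz",[180,0,yaw],degrees=True)
    w=(A.inv()*B).as_rotvec();d=(np.array([x,y,z])-p)/n/10
    print("t",round(s["time_s"],2),"pos",p.round(1),"rot",s["ee_rot"].round(2),"F",s["force"].round(1),"w",round(s["gripper_width"],1),round(s["gripper_force"],1),"q",s["qpos"].round(0))
    print("total tool cm",A.inv().apply(d*n).round(2),"rotvec",w.round(3))
    for k in range(n):
        t=(A*R.from_rotvec(w*k/n)).inv().apply(d)
        print('{"tx":%.2f,"ty":%.2f,"tz":%.2f,"wz":%.3f},'%(*t,w[2]/n),end="")
    print()
if __name__=="__main__":
    a=sys.argv[1:];go(*map(float,a[:4]),int(a[4]))
E
python3 go.py 532 310 120 103 12
```

```text
t 0.1 pos [190.4 542.1 213.2] rot [-179.91   -0.    160.65] F [-0.5  0.9  0.1] w 91.1 0.0 q [70. 18. 90. -0. 72. -1.]
total tool cm [-39.92 -10.56   9.34] rotvec [-1.000e-03  1.000e-03  1.006e+00]
{"tx":-3.33,"ty":-0.88,"tz":0.78,"wz":0.084},{"tx":-3.39,"ty":-0.60,"tz":0.78,"wz":0.084},{"tx":-3.43,"ty":-0.31,"tz":0.78,"wz":0.084},{"tx":-3.44,"ty":-0.02,"tz":0.78,"wz":0.084},{"tx":-3.43,"ty":0.26,"tz":0.78,"wz":0.084},{"tx":-3.40,"ty":0.55,"tz":0.78,"wz":0.084},{"tx":-3.34,"ty":0.83,"tz":0.78,"wz":0.084},{"tx":-3.26,"ty":1.11,"tz":0.78,"wz":0.084},{"tx":-3.15,"ty":1.38,"tz":0.78,"wz":0.084},{"tx":-3.03,"ty":1.64,"tz":0.78,"wz":0.084},{"tx":-2.88,"ty":1.88,"tz":0.78,"wz":0.084},{"tx":-2.71,"ty":2.12,"tz":0.78,"wz":0.084},
```

Request:
{"method": "move_arm", "body": {
  "plan": [
    {"tx":-3.33,"ty":-0.88,"tz":0.78,"wz":0.084},
    {"tx":-3.39,"ty":-0.6,"tz":0.78,"wz":0.084},
    {"tx":-3.43,"ty":-0.31,"tz":0.78,"wz":0.084},
    {"tx":-3.44,"ty":-0.02,"tz":0.78,"wz":0.084},
    {"tx":-3.43,"ty":0.26,"tz":0.78,"wz":0.084},
    {"tx":-3.4,"ty":0.55,"tz":0.78,"wz":0.084},
    {"tx":-3.34,"ty":0.83,"tz":0.78,"wz":0.084},
    {"tx":-3.26,"ty":1.11,"tz":0.78,"wz":0.084},
    {"tx":-3.15,"ty":1.38,"tz":0.78,"wz":0.084},
    {"tx":-3.03,"ty":1.64,"tz":0.78,"wz":0.084},
    {"tx":-2.88,"ty":1.88,"tz":0.78,"wz":0.084},
    {"tx":-2.71,"ty":2.12,"tz":0.78,"wz":0.084}
  ],
  "gripper": 6.6
}}

```text
schema error: expected keys tx, ty, tz, wx, wy, wz
```

Request:
{"method": "move_arm", "body": {
  "plan": [
    {"tx":-3.33,"ty":-0.88,"tz":0.78,"wx":0,"wy":0,"wz":0.084},
    {"tx":-3.39,"ty":-0.6,"tz":0.78,"wx":0,"wy":0,"wz":0.084},
    {"tx":-3.43,"ty":-0.31,"tz":0.78,"wx":0,"wy":0,"wz":0.084},
    {"tx":-3.44,"ty":-0.02,"tz":0.78,"wx":0,"wy":0,"wz":0.084},
    {"tx":-3.43,"ty":0.26,"tz":0.78,"wx":0,"wy":0,"wz":0.084},
    {"tx":-3.4,"ty":0.55,"tz":0.78,"wx":0,"wy":0,"wz":0.084},
    {"tx":-3.34,"ty":0.83,"tz":0.78,"wx":0,"wy":0,"wz":0.084},
    {"tx":-3.26,"ty":1.11,"tz":0.78,"wx":0,"wy":0,"wz":0.084},
    {"tx":-3.15,"ty":1.38,"tz":0.78,"wx":0,"wy":0,"wz":0.084},
    {"tx":-3.03,"ty":1.64,"tz":0.78,"wx":0,"wy":0,"wz":0.084},
    {"tx":-2.88,"ty":1.88,"tz":0.78,"wx":0,"wy":0,"wz":0.084},
    {"tx":-2.71,"ty":2.12,"tz":0.78,"wx":0,"wy":0,"wz":0.084}
  ],
  "gripper": 6.6
}}

```text
time_s: 1.1
ee_pos: [533.1, 308.9, 119.6]
ee_rot: [-180.0, 0.0, 102.6]
force: [-0.5, -0.1, 0.7]
gripper_width: 66.2
gripper_force: 0.0
```

```bash
sed -i 's/"wz":%.3f}/"wx":0,"wy":0,"wz":%.3f}/' go.py; python3 go.py 532 310 22 103 5; python3 - <<'E'
from workcell import env,grab_frame
from h import *
f=grab_frame("side");p=env.state()["ee_pos"];q=proj("side",p).round().astype(int);print(q)
im=f["color"][q[1]-70:q[1]+80,q[0]-80:q[0]+80,::-1]
im=cv2.resize(im,None,fx=4,fy=4,interpolation=cv2.INTER_CUBIC);cv2.drawMarker(im,(320,280),(255,0,255),0,20,1);cv2.imwrite("pics/s1.png",im)
E
```

```text
t 1.1 pos [533.1 308.9 119.6] rot [-179.95    0.    102.64] F [-0.5 -0.1  0.7] w 66.2 0.0 q [29. 26. 92.  0. 62. 16.]
total tool cm [ 0.14 -0.08  9.76] rotvec [-0.001  0.    -0.006]
{"tx":0.03,"ty":-0.02,"tz":1.95,"wx":0,"wy":0,"wz":-0.001},{"tx":0.03,"ty":-0.02,"tz":1.95,"wx":0,"wy":0,"wz":-0.001},{"tx":0.03,"ty":-0.02,"tz":1.95,"wx":0,"wy":0,"wz":-0.001},{"tx":0.03,"ty":-0.02,"tz":1.95,"wx":0,"wy":0,"wz":-0.001},{"tx":0.03,"ty":-0.02,"tz":1.95,"wx":0,"wy":0,"wz":-0.001},
[271 279]
```

View pics/s1.png

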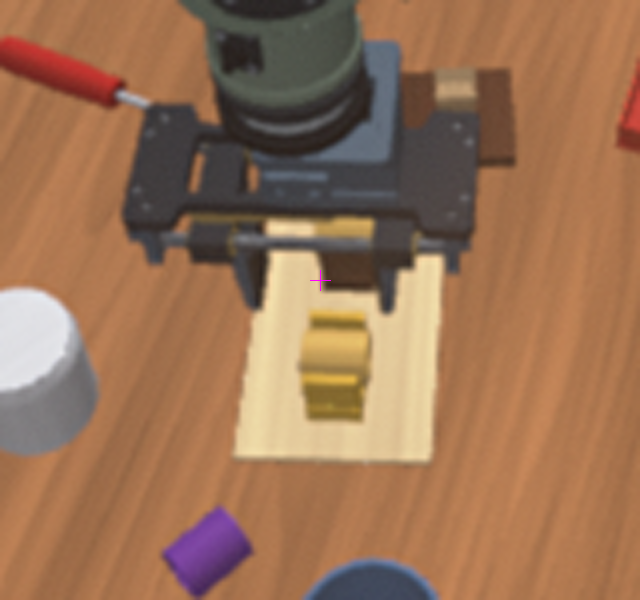

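The side crop shows the fingers straddling the yellow slot's direction. Tip midpoint is near (321,~290), against the projected TCP at (320,280), and the small row bias matches the side view's earlier offset. So the lateral position is good, and I'll descend.

Request:
{"method": "move_arm", "body": {
  "plan": [
    {"tx":0.03,"ty":-0.02,"tz":2.45,"wx":0,"wy":0,"wz":-0.001},
    {"tx":0.03,"ty":-0.02,"tz":2.45,"wx":0,"wy":0,"wz":-0.001},
    {"tx":0.03,"ty":-0.02,"tz":2.45,"wx":0,"wy":0,"wz":-0.001},
    {"tx":0.03,"ty":-0.02,"tz":2.4,"wx":0,"wy":0,"wz":-0.002},
    {"tx":0,"ty":0,"tz":0,"wx":0,"wy":0,"wz":0}
  ]
}}

```text
time_s: 1.57
ee_pos: [527.4, 309.3, 17.8]
ee_rot: [-179.4, 0.2, 103.2]
force: [-1.7, -0.6, -0.6]
gripper_width: 66.1
gripper_force: 0.0
```

Request:
{"method": "move_arm", "body": {
  "plan": [
    {"tx":0,"ty":0,"tz":0,"wx":0,"wy":0,"wz":0},
    {"tx":0,"ty":0,"tz":0,"wx":0,"wy":0,"wz":0},
    {"tx":0,"ty":0,"tz":0,"wx":0,"wy":0,"wz":0},
    {"tx":0,"ty":0,"tz":0,"wx":0,"wy":0,"wz":0},
    {"tx":0,"ty":0,"tz":0,"wx":0,"wy":0,"wz":0},
    {"tx":0,"ty":0,"tz":0,"wx":0,"wy":0,"wz":0}
  ],
  "gripper": 3.0,
  "force": 15
}}

```text
time_s: 2.07
ee_pos: [531.9, 311.8, 24.5]
ee_rot: [179.8, -0.1, 103.2]
force: [-0.2, -0.3, 6.4]
gripper_width: 39.6
gripper_force: 15.0
```

Request:
{"method": "move_arm", "body": {
  "plan": [
    {"tx":0,"ty":0,"tz":0,"wx":0,"wy":0,"wz":0},
    {"tx":0,"ty":0,"tz":0,"wx":0,"wy":0,"wz":0},
    {"tx":0,"ty":0,"tz":0,"wx":0,"wy":0,"wz":0}
  ],
  "gripper": 3.0,
  "force": 25
}}

```text
time_s: 2.32
ee_pos: [531.9, 311.8, 24.5]
ee_rot: [179.8, -0.1, 103.2]
force: [-0.0, 0.4, 6.4]
gripper_width: 39.7
gripper_force: 25.0
```

```bash
python3 go.py 532 310 110 103 8
```

```text
t 2.32 pos [531.9 311.8  24.5] rot [ 1.7984e+02 -6.0000e-02  1.0318e+02] F [-0.   0.4  6.4] w 39.7 25.0 q [29. 32. 98.  0. 50. 16.]
total tool cm [-0.17 -0.01 -8.55] rotvec [ 0.003 -0.001  0.003]
{"tx":-0.02,"ty":-0.00,"tz":-1.07,"wx":0,"wy":0,"wz":0.000},{"tx":-0.02,"ty":-0.00,"tz":-1.07,"wx":0,"wy":0,"wz":0.000},{"tx":-0.02,"ty":-0.00,"tz":-1.07,"wx":0,"wy":0,"wz":0.000},{"tx":-0.02,"ty":-0.00,"tz":-1.07,"wx":0,"wy":0,"wz":0.000},{"tx":-0.02,"ty":-0.00,"tz":-1.07,"wx":0,"wy":0,"wz":0.000},{"tx":-0.02,"ty":-0.00,"tz":-1.07,"wx":0,"wy":0,"wz":0.000},{"tx":-0.02,"ty":-0.00,"tz":-1.07,"wx":0,"wy":0,"wz":0.000},{"tx":-0.02,"ty":-0.00,"tz":-1.07,"wx":0,"wy":0,"wz":0.000},
```

Request:
{"method": "move_arm", "body": {
  "plan": [
    {"tx":0,"ty":0,"tz":-0.3,"wx":0,"wy":0,"wz":0},
    {"tx":0,"ty":0,"tz":-0.6,"wx":0,"wy":0,"wz":0},
    {"tx":0,"ty":0,"tz":-1.0,"wx":0,"wy":0,"wz":0},
    {"tx":0,"ty":0,"tz":-1.2,"wx":0,"wy":0,"wz":0},
    {"tx":0,"ty":0,"tz":-1.2,"wx":0,"wy":0,"wz":0},
    {"tx":0,"ty":0,"tz":-1.2,"wx":0,"wy":0,"wz":0},
    {"tx":0,"ty":0,"tz":-1.2,"wx":0,"wy":0,"wz":0},
    {"tx":0,"ty":0,"tz":-1.2,"wx":0,"wy":0,"wz":0},
    {"tx":0,"ty":0,"tz":-0.8,"wx":0,"wy":0,"wz":0},
    {"tx":0,"ty":0,"tz":-0.4,"wx":0,"wy":0,"wz":0},
    {"tx":0,"ty":0,"tz":0,"wx":0,"wy":0,"wz":0},
    {"tx":0,"ty":0,"tz":0,"wx":0,"wy":0,"wz":0}
  ]
}}

```text
time_s: 3.32
ee_pos: [530.8, 311.0, 113.7]
ee_rot: [-180.0, 0.0, 103.2]
force: [0.7, 0.6, -2.1]
gripper_width: 39.9
gripper_force: 25.0
```

```bash
python3 go.py 516.5 95.5 105 107.5 9; python3 - <<'E'
from workcell import env,grab_frame
from h import *
f=grab_frame("side");p=env.state()["ee_pos"];q=proj("side",p).round().astype(int);print(q)
im=f["color"][q[1]-70:q[1]+80,q[0]-80:q[0]+80,::-1]
im=cv2.resize(im,None,fx=4,fy=4,interpolation=cv2.INTER_CUBIC);cv2.imwrite("pics/s2.png",im)
E
```

```text
t 3.32 pos [530.8 311.  113.7] rot [-179.98    0.    103.18] F [ 0.7  0.6 -2.1] w 39.9 25.0 q [29. 26. 92.  0. 61. 16.]
total tool cm [-20.66  -6.31   0.87] rotvec [-0.     0.    -0.075]
{"tx":-2.30,"ty":-0.70,"tz":0.10,"wx":0,"wy":0,"wz":-0.008},{"tx":-2.29,"ty":-0.72,"tz":0.10,"wx":0,"wy":0,"wz":-0.008},{"tx":-2.28,"ty":-0.74,"tz":0.10,"wx":0,"wy":0,"wz":-0.008},{"tx":-2.28,"ty":-0.76,"tz":0.10,"wx":0,"wy":0,"wz":-0.008},{"tx":-2.27,"ty":-0.78,"tz":0.10,"wx":0,"wy":0,"wz":-0.008},{"tx":-2.26,"ty":-0.80,"tz":0.10,"wx":0,"wy":0,"wz":-0.008},{"tx":-2.26,"ty":-0.82,"tz":0.10,"wx":0,"wy":0,"wz":-0.008},{"tx":-2.25,"ty":-0.83,"tz":0.10,"wx":0,"wy":0,"wz":-0.008},{"tx":-2.24,"ty":-0.85,"tz":0.10,"wx":0,"wy":0,"wz":-0.008},
[273 283]
```

View pics/s2.png

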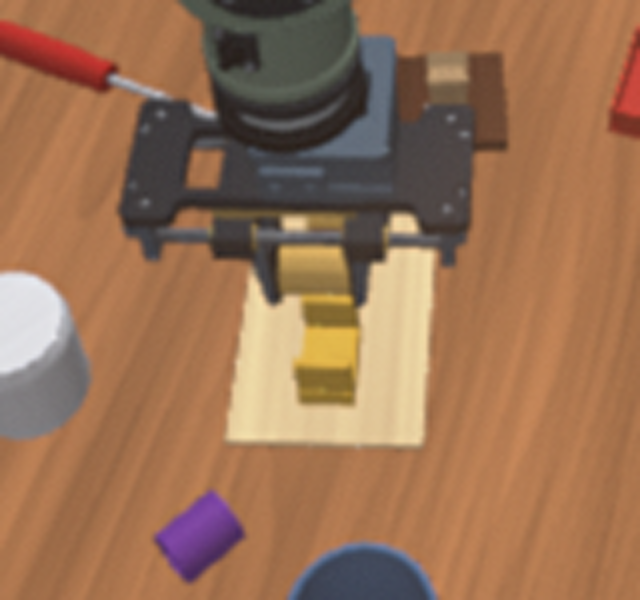

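The crop shows the ferrule lifted and level between the fingers at (313,265), with the yellow slot empty. Next I carry it to the V rest.

Request:
{"method": "move_arm", "body": {
  "plan": [
    {"tx":-1.2,"ty":-0.36,"tz":0.1,"wx":0,"wy":0,"wz":-0.007},
    {"tx":-2.3,"ty":-0.7,"tz":0.2,"wx":0,"wy":0,"wz":-0.007},
    {"tx":-2.3,"ty":-0.7,"tz":0.3,"wx":0,"wy":0,"wz":-0.007},
    {"tx":-2.3,"ty":-0.74,"tz":0.3,"wx":0,"wy":0,"wz":-0.007},
    {"tx":-2.3,"ty":-0.76,"tz":0.3,"wx":0,"wy":0,"wz":-0.007},
    {"tx":-2.3,"ty":-0.78,"tz":0.4,"wx":0,"wy":0,"wz":-0.008},
    {"tx":-2.3,"ty":-0.8,"tz":0.4,"wx":0,"wy":0,"wz":-0.008},
    {"tx":-2.2,"ty":-0.8,"tz":0.4,"wx":0,"wy":0,"wz":-0.008},
    {"tx":-1.8,"ty":-0.68,"tz":0.4,"wx":0,"wy":0,"wz":-0.008},
    {"tx":-1.1,"ty":-0.42,"tz":0.3,"wx":0,"wy":0,"wz":-0.008},
    {"tx":-0.4,"ty":-0.15,"tz":0.2,"wx":0,"wy":0,"wz":0},
    {"tx":0,"ty":0,"tz":0,"wx":0,"wy":0,"wz":0}
  ]
}}

```text
time_s: 4.37
ee_pos: [516.8, 93.9, 80.0]
ee_rot: [-179.9, -0.0, 107.4]
force: [-0.7, 0.9, -2.0]
gripper_width: 40.1
gripper_force: 25.0
```

```bash
python3 go.py 516.3 95.5 47 107.5 8; python3 - <<'E'
from workcell import env,grab_frame
from h import *
p=env.state()["ee_pos"]
f=grab_frame("side");im=cv2.resize(f["color"][170:270,250:370,::-1],None,fx=4,fy=4,interpolation=cv2.INTER_CUBIC)
g=grab_frame("top");im2=cv2.resize(g["color"][150:220,270:340,::-1],(400,400),interpolation=cv2.INTER_CUBIC)
cv2.imwrite("pics/c1.png",np.hstack([im,im2][:1]))
E
```

```text
t 4.37 pos [516.8  93.9  80. ] rot [-1.7988e+02 -1.0000e-02  1.0737e+02] F [-0.7  0.9 -2. ] w 40.1 25.0 q [  9.  21. 107.  -0.  52.  -8.]
total tool cm [0.17 0.01 3.3 ] rotvec [-0.002 -0.    -0.002]
{"tx":0.02,"ty":0.00,"tz":0.41,"wx":0,"wy":0,"wz":-0.000},{"tx":0.02,"ty":0.00,"tz":0.41,"wx":0,"wy":0,"wz":-0.000},{"tx":0.02,"ty":0.00,"tz":0.41,"wx":0,"wy":0,"wz":-0.000},{"tx":0.02,"ty":0.00,"tz":0.41,"wx":0,"wy":0,"wz":-0.000},{"tx":0.02,"ty":0.00,"tz":0.41,"wx":0,"wy":0,"wz":-0.000},{"tx":0.02,"ty":0.00,"tz":0.41,"wx":0,"wy":0,"wz":-0.000},{"tx":0.02,"ty":0.00,"tz":0.41,"wx":0,"wy":0,"wz":-0.000},{"tx":0.02,"ty":0.00,"tz":0.41,"wx":0,"wy":0,"wz":-0.000},
```

View pics/c1.png

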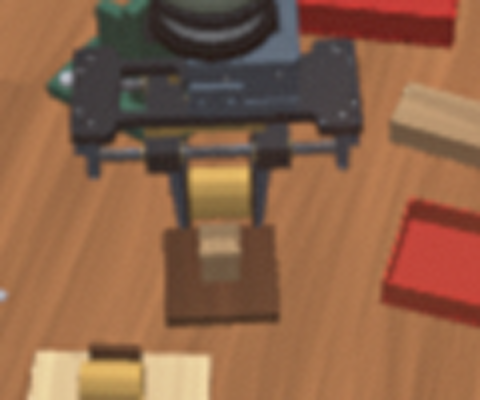

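The ferrule (columns 189–250) is centred above the post (200–238). I'll lower it gently into the V.

Request:
{"method": "move_arm", "body": {
  "plan": [
    {"tx":0.05,"ty":0,"tz":0.4,"wx":0,"wy":0,"wz":0},
    {"tx":0.05,"ty":0,"tz":0.6,"wx":0,"wy":0,"wz":0},
    {"tx":0.05,"ty":0,"tz":0.6,"wx":0,"wy":0,"wz":0},
    {"tx":0,"ty":0,"tz":0.5,"wx":0,"wy":0,"wz":0},
    {"tx":0,"ty":0,"tz":0.4,"wx":0,"wy":0,"wz":0},
    {"tx":0,"ty":0,"tz":0.3,"wx":0,"wy":0,"wz":0},
    {"tx":0,"ty":0,"tz":0.2,"wx":0,"wy":0,"wz":0},
    {"tx":0,"ty":0,"tz":0.1,"wx":0,"wy":0,"wz":0},
    {"tx":0,"ty":0,"tz":0.1,"wx":0,"wy":0,"wz":0},
    {"tx":0,"ty":0,"tz":0,"wx":0,"wy":0,"wz":0},
    {"tx":0,"ty":0,"tz":0,"wx":0,"wy":0,"wz":0}
  ]
}}

```text
time_s: 5.38
ee_pos: [517.4, 96.7, 49.0]
ee_rot: [180.0, 0.0, 107.5]
force: [0.0, 0.0, -2.3]
gripper_width: 39.9
gripper_force: 25.0
```

Request:
{"method": "move_arm", "body": {
  "plan": [
    {"tx":0,"ty":0,"tz":0.1,"wx":0,"wy":0,"wz":0},
    {"tx":0,"ty":0,"tz":0.1,"wx":0,"wy":0,"wz":0},
    {"tx":0,"ty":0,"tz":0,"wx":0,"wy":0,"wz":0},
    {"tx":0,"ty":0,"tz":0,"wx":0,"wy":0,"wz":0}
  ]
}}

```text
time_s: 5.72
ee_pos: [517.2, 96.7, 46.8]
ee_rot: [180.0, -0.0, 107.5]
force: [1.2, -0.4, -1.8]
gripper_width: 40.1
gripper_force: 25.0
```

Request:
{"method": "move_arm", "body": {
  "plan": [
    {"tx":0,"ty":0,"tz":0.1,"wx":0,"wy":0,"wz":0},
    {"tx":0,"ty":0,"tz":0,"wx":0,"wy":0,"wz":0},
    {"tx":0,"ty":0,"tz":0,"wx":0,"wy":0,"wz":0}
  ]
}}

```text
time_s: 5.97
ee_pos: [517.4, 96.7, 45.9]
ee_rot: [180.0, 0.0, 107.5]
force: [-0.1, -0.9, -1.5]
gripper_width: 39.9
gripper_force: 25.0
```

Request:
{"method": "move_arm", "body": {
  "plan": [
    {"tx":0,"ty":0,"tz":0.1,"wx":0,"wy":0,"wz":0},
    {"tx":0,"ty":0,"tz":0,"wx":0,"wy":0,"wz":0},
    {"tx":0,"ty":0,"tz":0,"wx":0,"wy":0,"wz":0}
  ]
}}

```text
time_s: 6.22
ee_pos: [517.7, 96.4, 45.6]
ee_rot: [179.9, 0.0, 107.5]
force: [-2.5, -2.6, 5.1]
gripper_width: 39.5
gripper_force: 25.0
```

Request:
{"method": "move_arm", "body": {
  "plan": [
    {"tx":0,"ty":0,"tz":0.1,"wx":0,"wy":0,"wz":0},
    {"tx":0,"ty":0,"tz":0,"wx":0,"wy":0,"wz":0},
    {"tx":0,"ty":0,"tz":0,"wx":0,"wy":0,"wz":0}
  ]
}}

```text
time_s: 6.47
ee_pos: [517.9, 96.3, 45.5]
ee_rot: [179.9, 0.1, 107.5]
force: [-1.5, -2.3, 11.5]
gripper_width: 39.9
gripper_force: 25.0
```

Request:
{"method": "move_arm", "body": {
  "plan": [
    {"tx":0,"ty":0,"tz":0,"wx":0,"wy":0,"wz":0},
    {"tx":0,"ty":0,"tz":0,"wx":0,"wy":0,"wz":0},
    {"tx":0,"ty":0,"tz":0,"wx":0,"wy":0,"wz":0},
    {"tx":0,"ty":0,"tz":0,"wx":0,"wy":0,"wz":0},
    {"tx":0,"ty":0,"tz":-0.6,"wx":0,"wy":0,"wz":0},
    {"tx":0,"ty":0,"tz":-1.2,"wx":0,"wy":0,"wz":0},
    {"tx":0,"ty":0,"tz":-1.6,"wx":0,"wy":0,"wz":0},
    {"tx":0,"ty":0,"tz":-1.6,"wx":0,"wy":0,"wz":0},
    {"tx":0,"ty":0,"tz":-0.8,"wx":0,"wy":0,"wz":-0.05},
    {"tx":0,"ty":0,"tz":0,"wx":0,"wy":0,"wz":-0.1},
    {"tx":0,"ty":0,"tz":0,"wx":0,"wy":0,"wz":-0.12},
    {"tx":0,"ty":0,"tz":0,"wx":0,"wy":0,"wz":-0.12}
  ],
  "gripper": 6.6
}}

```text
time_s: 7.47
ee_pos: [517.4, 96.8, 102.4]
ee_rot: [180.0, 0.0, 130.2]
force: [0.3, 0.5, -0.6]
gripper_width: 65.9
gripper_force: 0.0
```

Request:
{"method": "move_arm", "body": {
  "plan": [
    {"tx":0,"ty":0,"tz":0,"wx":0,"wy":0,"wz":-0.12},
    {"tx":0,"ty":0,"tz":0,"wx":0,"wy":0,"wz":-0.12},
    {"tx":0,"ty":0,"tz":0,"wx":0,"wy":0,"wz":-0.12},
    {"tx":0,"ty":0,"tz":0,"wx":0,"wy":0,"wz":-0.12},
    {"tx":0,"ty":0,"tz":0,"wx":0,"wy":0,"wz":-0.12},
    {"tx":0,"ty":0,"tz":0,"wx":0,"wy":0,"wz":-0.12},
    {"tx":0,"ty":0,"tz":0,"wx":0,"wy":0,"wz":-0.12},
    {"tx":0,"ty":0,"tz":0,"wx":0,"wy":0,"wz":-0.12},
    {"tx":0,"ty":0,"tz":0,"wx":0,"wy":0,"wz":-0.12},
    {"tx":0,"ty":0,"tz":0,"wx":0,"wy":0,"wz":-0.1},
    {"tx":0,"ty":0,"tz":0,"wx":0,"wy":0,"wz":0},
    {"tx":0,"ty":0,"tz":0,"wx":0,"wy":0,"wz":0}
  ]
}}

```text
time_s: 8.47
ee_pos: [517.3, 96.8, 102.0]
ee_rot: [180.0, 0.0, -162.7]
force: [0.2, 0.4, -0.2]
gripper_width: 66.6
gripper_force: 0.0
```

```bash
python3 go.py 517.6 96.0 48 197.5 10; python3 - <<'E'
from workcell import grab_frame
from h import *
f=grab_frame("side");im=cv2.resize(f["color"][190:290,250:370,::-1],None,fx=4,fy=4,interpolation=cv2.INTER_CUBIC)
cv2.imwrite("pics/c2.png",im)
# ferrule band: bright brass columns in V
hsv=cv2.cvtColor(f["color"],cv2.COLOR_RGB2HSV)[220:245,290:325]
m=(hsv[:,:,0]>17)&(hsv[:,:,0]<28)&(hsv[:,:,1]>130)
ys,xs=np.where(m);print(len(xs),xs.min()+290 if len(xs) else 0,xs.max()+290 if len(xs) else 0,ys.min()+220 if len(xs) else 0,ys.max()+220 if len(xs) else 0)
E
```

```text
t 8.47 pos [517.3  96.8 102. ] rot [ 1.7999e+02  1.0000e-02 -1.6272e+02] F [ 0.2  0.4 -0.2] w 66.6 0.0 q [  9.  20. 105.   0.  55. -98.]
total tool cm [-0.01 -0.08  5.4 ] rotvec [ 0.     0.    -0.004]
{"tx":-0.00,"ty":-0.01,"tz":0.54,"wx":0,"wy":0,"wz":-0.000},{"tx":-0.00,"ty":-0.01,"tz":0.54,"wx":0,"wy":0,"wz":-0.000},{"tx":-0.00,"ty":-0.01,"tz":0.54,"wx":0,"wy":0,"wz":-0.000},{"tx":-0.00,"ty":-0.01,"tz":0.54,"wx":0,"wy":0,"wz":-0.000},{"tx":-0.00,"ty":-0.01,"tz":0.54,"wx":0,"wy":0,"wz":-0.000},{"tx":-0.00,"ty":-0.01,"tz":0.54,"wx":0,"wy":0,"wz":-0.000},{"tx":-0.00,"ty":-0.01,"tz":0.54,"wx":0,"wy":0,"wz":-0.000},{"tx":-0.00,"ty":-0.01,"tz":0.54,"wx":0,"wy":0,"wz":-0.000},{"tx":-0.00,"ty":-0.01,"tz":0.54,"wx":0,"wy":0,"wz":-0.000},{"tx":-0.00,"ty":-0.01,"tz":0.54,"wx":0,"wy":0,"wz":-0.000},
41 298 311 229 232
```

Request:
{"method": "move_arm", "body": {
  "plan": [
    {"tx":0,"ty":0,"tz":0.4,"wx":0,"wy":0,"wz":0},
    {"tx":0,"ty":0,"tz":0.8,"wx":0,"wy":0,"wz":0},
    {"tx":0,"ty":0,"tz":0.9,"wx":0,"wy":0,"wz":0},
    {"tx":0,"ty":0,"tz":0.9,"wx":0,"wy":0,"wz":0},
    {"tx":0,"ty":0,"tz":0.8,"wx":0,"wy":0,"wz":0},
    {"tx":0,"ty":0,"tz":0.7,"wx":0,"wy":0,"wz":0},
    {"tx":0,"ty":0,"tz":0.5,"wx":0,"wy":0,"wz":0},
    {"tx":0,"ty":0,"tz":0.3,"wx":0,"wy":0,"wz":0},
    {"tx":0,"ty":0,"tz":0.1,"wx":0,"wy":0,"wz":0},
    {"tx":0,"ty":0,"tz":0,"wx":0,"wy":0,"wz":0},
    {"tx":0,"ty":0,"tz":0,"wx":0,"wy":0,"wz":0}
  ]
}}

```text
time_s: 9.43
ee_pos: [517.6, 96.8, 48.1]
ee_rot: [-180.0, 0.0, -162.6]
force: [0.0, -0.3, 0.5]
gripper_width: 65.8
gripper_force: 0.0
```

Request:
{"method": "move_arm", "body": {
  "plan": [
    {"tx":0,"ty":0,"tz":0,"wx":0,"wy":0,"wz":0},
    {"tx":0,"ty":0,"tz":0,"wx":0,"wy":0,"wz":0},
    {"tx":0,"ty":0,"tz":0,"wx":0,"wy":0,"wz":0},
    {"tx":0,"ty":0,"tz":0,"wx":0,"wy":0,"wz":0},
    {"tx":0,"ty":0,"tz":0,"wx":0,"wy":0,"wz":0},
    {"tx":0,"ty":0,"tz":0,"wx":0,"wy":0,"wz":0},
    {"tx":0,"ty":0,"tz":0,"wx":0,"wy":0,"wz":0},
    {"tx":0,"ty":0,"tz":0,"wx":0,"wy":0,"wz":0}
  ],
  "gripper": 2.5,
  "force": 12
}}

```text
time_s: 10.1
ee_pos: [517.9, 95.4, 48.3]
ee_rot: [-179.9, 0.0, -162.5]
force: [1.6, -5.6, 2.3]
gripper_width: 34.0
gripper_force: 12.0
```

```bash
python3 go.py 517.6 96.0 100 197.5 1|head -2
```

```text
t 10.1 pos [517.9  95.4  48.3] rot [-1.7985e+02  5.0000e-02 -1.6250e+02] F [ 1.6 -5.6  2.3] w 34.0 12.0 q [  9.  23. 109.  -0.  48. -98.]
total tool cm [ 0.01  0.05 -5.17] rotvec [-0.003  0.001  0.   ]
```

The ferrule is gripped across its sides (34.0 mm). Now lift it and carry it to a standoff in front of the pin.

Request:
{"method": "move_arm", "body": {
  "plan": [
    {"tx":0,"ty":0,"tz":-0.3,"wx":0,"wy":0,"wz":0},
    {"tx":0,"ty":0,"tz":-0.6,"wx":0,"wy":0,"wz":0},
    {"tx":0,"ty":0,"tz":-0.7,"wx":0,"wy":0,"wz":0},
    {"tx":0,"ty":0,"tz":-0.7,"wx":0,"wy":0,"wz":0},
    {"tx":0,"ty":0,"tz":-0.5,"wx":0,"wy":0,"wz":0},
    {"tx":0,"ty":0,"tz":-0.2,"wx":0,"wy":0,"wz":0},
    {"tx":0,"ty":0,"tz":0,"wx":0,"wy":0,"wz":0},
    {"tx":0,"ty":0,"tz":0,"wx":0,"wy":0,"wz":0}
  ],
  "gripper": 2.5,
  "force": 20
}}

```text
time_s: 10.77
ee_pos: [517.2, 96.8, 77.9]
ee_rot: [180.0, 0.0, -162.6]
force: [0.6, -0.9, -2.7]
gripper_width: 33.6
gripper_force: 20.0
```

```bash
python3 go.py 525.7 -38.2 78.3 162 10
```

```text
t 10.77 pos [517.2  96.8  77.9] rot [ 1.7999e+02  1.0000e-02 -1.6257e+02] F [ 0.6 -0.9 -2.7] w 33.6 20.0 q [  9.  21. 107.   0.  52. -98.]
total tool cm [  3.23 -13.13  -0.04] rotvec [0.    0.    0.618]
{"tx":0.32,"ty":-1.31,"tz":-0.00,"wx":0,"wy":0,"wz":0.062},{"tx":0.24,"ty":-1.33,"tz":-0.00,"wx":0,"wy":0,"wz":0.062},{"tx":0.16,"ty":-1.34,"tz":-0.00,"wx":0,"wy":0,"wz":0.062},{"tx":0.08,"ty":-1.35,"tz":-0.00,"wx":0,"wy":0,"wz":0.062},{"tx":-0.01,"ty":-1.35,"tz":-0.00,"wx":0,"wy":0,"wz":0.062},{"tx":-0.09,"ty":-1.35,"tz":-0.00,"wx":0,"wy":0,"wz":0.062},{"tx":-0.18,"ty":-1.34,"tz":-0.00,"wx":0,"wy":0,"wz":0.062},{"tx":-0.26,"ty":-1.33,"tz":-0.00,"wx":0,"wy":0,"wz":0.062},{"tx":-0.34,"ty":-1.31,"tz":-0.00,"wx":0,"wy":0,"wz":0.062},{"tx":-0.42,"ty":-1.29,"tz":-0.00,"wx":0,"wy":0,"wz":0.062},
```

Request:
{"method": "move_arm", "body": {
  "plan": [
    {"tx":0.32,"ty":-1.31,"tz":0,"wx":0,"wy":0,"wz":0.062},
    {"tx":0.24,"ty":-1.33,"tz":0,"wx":0,"wy":0,"wz":0.062},
    {"tx":0.16,"ty":-1.34,"tz":0,"wx":0,"wy":0,"wz":0.062},
    {"tx":0.08,"ty":-1.35,"tz":0,"wx":0,"wy":0,"wz":0.062},
    {"tx":-0.01,"ty":-1.35,"tz":0,"wx":0,"wy":0,"wz":0.062},
    {"tx":-0.09,"ty":-1.35,"tz":0,"wx":0,"wy":0,"wz":0.062},
    {"tx":-0.18,"ty":-1.34,"tz":0,"wx":0,"wy":0,"wz":0.062},
    {"tx":-0.26,"ty":-1.33,"tz":0,"wx":0,"wy":0,"wz":0.062},
    {"tx":-0.34,"ty":-1.31,"tz":0,"wx":0,"wy":0,"wz":0.062},
    {"tx":-0.42,"ty":-1.29,"tz":0,"wx":0,"wy":0,"wz":0.06},
    {"tx":0,"ty":0,"tz":0,"wx":0,"wy":0,"wz":0},
    {"tx":0,"ty":0,"tz":0,"wx":0,"wy":0,"wz":0}
  ]
}}

```text
time_s: 11.77
ee_pos: [525.4, -38.5, 77.5]
ee_rot: [180.0, -0.1, 162.0]
force: [0.5, 0.2, -2.0]
gripper_width: 33.7
gripper_force: 20.0
```

```bash
python3 go.py 525.7 -38.2 78.3 162 1|head -2; python3 - <<'E'
from workcell import grab_frame
from h import *
f=grab_frame("side");c=proj("side",(550,-45,90)).round().astype(int);print(c)
im=cv2.resize(f["color"][c[1]-40:c[1]+35,c[0]-50:c[0]+50,::-1],None,fx=8,fy=8,interpolation=cv2.INTER_CUBIC)
for p in[(525.7,-38.2,90),(563.7,-50.7,90),(606.5,-64.5,90)]:
    q=(proj("side",p)-c+[50,40]+.5)*8;cv2.drawMarker(im,tuple(int(v) for v in q),(255,0,255),0,16,1);print(q.round())
cv2.imwrite("pics/g1.png",im)
E
```

```text
t 11.77 pos [525.4 -38.5  77.5] rot [ 1.7999e+02 -5.0000e-02  1.6200e+02] F [ 0.5  0.2 -2. ] w 33.7 20.0 q [ -5.  21. 107.   0.  52. -77.]
total tool cm [-0.02  0.04 -0.08] rotvec [ 0.    -0.001 -0.   ]
[307 181]
[463. 350.]
[371. 307.]
[270. 261.]
```

View pics/g1.png

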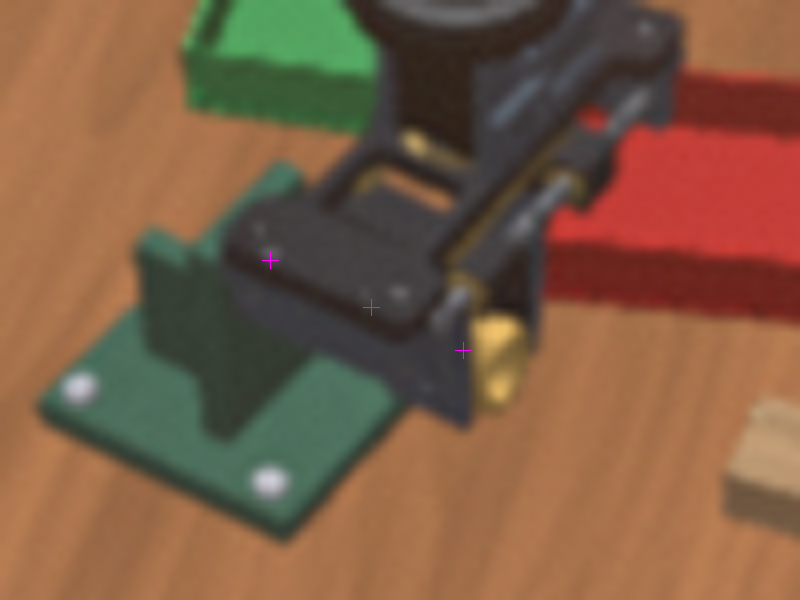

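The side crop shows the rear mouth of the ferrule at about (497,362), on the expected line. The gripper hides the pin, so I'll approach by feel.

Request:
{"method": "move_arm", "body": {
  "plan": [
    {"tx":-0.2,"ty":0.04,"tz":-0.08,"wx":0,"wy":0,"wz":0},
    {"tx":-0.4,"ty":0,"tz":0,"wx":0,"wy":0,"wz":0},
    {"tx":-0.4,"ty":0,"tz":0,"wx":0,"wy":0,"wz":0},
    {"tx":-0.4,"ty":0,"tz":0,"wx":0,"wy":0,"wz":0},
    {"tx":-0.2,"ty":0,"tz":0,"wx":0,"wy":0,"wz":0},
    {"tx":0,"ty":0,"tz":0,"wx":0,"wy":0,"wz":0},
    {"tx":0,"ty":0,"tz":0,"wx":0,"wy":0,"wz":0},
    {"tx":0,"ty":0,"tz":0,"wx":0,"wy":0,"wz":0}
  ]
}}

```text
time_s: 12.48
ee_pos: [540.8, -42.7, 78.5]
ee_rot: [180.0, -0.0, 162.0]
force: [-0.5, -0.2, -1.7]
gripper_width: 33.7
gripper_force: 20.0
```

Request:
{"method": "move_arm", "body": {
  "plan": [
    {"tx":-0.1,"ty":0,"tz":0,"wx":0,"wy":0,"wz":0},
    {"tx":-0.1,"ty":0,"tz":0,"wx":0,"wy":0,"wz":0},
    {"tx":-0.1,"ty":0,"tz":0,"wx":0,"wy":0,"wz":0},
    {"tx":0,"ty":0,"tz":0,"wx":0,"wy":0,"wz":0},
    {"tx":0,"ty":0,"tz":0,"wx":0,"wy":0,"wz":0}
  ]
}}

```text
time_s: 12.9
ee_pos: [543.9, -43.8, 78.6]
ee_rot: [180.0, 0.0, 162.0]
force: [-0.8, 1.3, -2.1]
gripper_width: 34.3
gripper_force: 20.0
```

Request:
{"method": "move_arm", "body": {
  "plan": [
    {"tx":-0.1,"ty":0,"tz":0,"wx":0,"wy":0,"wz":0},
    {"tx":-0.1,"ty":0,"tz":0,"wx":0,"wy":0,"wz":0},
    {"tx":0,"ty":0,"tz":0,"wx":0,"wy":0,"wz":0},
    {"tx":0,"ty":0,"tz":0,"wx":0,"wy":0,"wz":0}
  ]
}}

```text
time_s: 13.23
ee_pos: [545.9, -44.3, 78.6]
ee_rot: [180.0, 0.0, 162.0]
force: [0.1, -0.1, -1.8]
gripper_width: 33.7
gripper_force: 20.0
```

Request:
{"method": "move_arm", "body": {
  "plan": [
    {"tx":-0.1,"ty":0,"tz":0,"wx":0,"wy":0,"wz":0},
    {"tx":-0.1,"ty":0,"tz":0,"wx":0,"wy":0,"wz":0},
    {"tx":-0.1,"ty":0,"tz":0,"wx":0,"wy":0,"wz":0},
    {"tx":0,"ty":0,"tz":0,"wx":0,"wy":0,"wz":0},
    {"tx":0,"ty":0,"tz":0,"wx":0,"wy":0,"wz":0}
  ]
}}

```text
time_s: 13.65
ee_pos: [548.7, -45.2, 78.6]
ee_rot: [180.0, 0.0, 162.0]
force: [-0.4, -0.3, -1.8]
gripper_width: 33.8
gripper_force: 20.0
```

Request:
{"method": "move_arm", "body": {
  "plan": [
    {"tx":-0.1,"ty":0,"tz":0,"wx":0,"wy":0,"wz":0},
    {"tx":-0.1,"ty":0,"tz":0,"wx":0,"wy":0,"wz":0},
    {"tx":0,"ty":0,"tz":0,"wx":0,"wy":0,"wz":0},
    {"tx":0,"ty":0,"tz":0,"wx":0,"wy":0,"wz":0}
  ]
}}

```text
time_s: 13.98
ee_pos: [550.6, -45.6, 78.5]
ee_rot: [180.0, -0.0, 162.0]
force: [1.2, 1.2, -3.3]
gripper_width: 33.6
gripper_force: 20.0
```

Request:
{"method": "move_arm", "body": {
  "plan": [
    {"tx":-0.1,"ty":0,"tz":0,"wx":0,"wy":0,"wz":0},
    {"tx":-0.1,"ty":0,"tz":0,"wx":0,"wy":0,"wz":0},
    {"tx":-0.1,"ty":0,"tz":0,"wx":0,"wy":0,"wz":0},
    {"tx":0,"ty":0,"tz":0,"wx":0,"wy":0,"wz":0},
    {"tx":0,"ty":0,"tz":0,"wx":0,"wy":0,"wz":0}
  ]
}}

```text
time_s: 14.4
ee_pos: [553.4, -46.5, 78.5]
ee_rot: [180.0, -0.0, 162.0]
force: [-0.6, 3.9, -3.4]
gripper_width: 34.1
gripper_force: 20.0
```

Request:
{"method": "move_arm", "body": {
  "plan": [
    {"tx":-0.1,"ty":0,"tz":0,"wx":0,"wy":0,"wz":0},
    {"tx":-0.1,"ty":0,"tz":0,"wx":0,"wy":0,"wz":0},
    {"tx":0,"ty":0,"tz":0,"wx":0,"wy":0,"wz":0},
    {"tx":0,"ty":0,"tz":0,"wx":0,"wy":0,"wz":0}
  ]
}}

```text
time_s: 14.73
ee_pos: [555.2, -47.1, 78.5]
ee_rot: [180.0, -0.0, 162.0]
force: [-0.7, 5.7, -3.1]
gripper_width: 33.7
gripper_force: 20.0
```

Request:
{"method": "move_arm", "body": {
  "plan": [
    {"tx":-0.1,"ty":0,"tz":0,"wx":0,"wy":0,"wz":0},
    {"tx":-0.1,"ty":0,"tz":0,"wx":0,"wy":0,"wz":0},
    {"tx":0,"ty":0,"tz":0,"wx":0,"wy":0,"wz":0},
    {"tx":0,"ty":0,"tz":0,"wx":0,"wy":0,"wz":0}
  ]
}}

```text
time_s: 15.07
ee_pos: [557.1, -47.7, 78.5]
ee_rot: [180.0, -0.0, 162.0]
force: [-0.6, 4.9, -3.7]
gripper_width: 33.6
gripper_force: 20.0
```

Lateral load is +y, so the pin sits slightly to +y. I'll shift over by 1.2 mm and continue.

Request:
{"method": "move_arm", "body": {
  "plan": [
    {"tx":0,"ty":0.06,"tz":0.03,"wx":0,"wy":0,"wz":0},
    {"tx":0,"ty":0.06,"tz":0,"wx":0,"wy":0,"wz":0},
    {"tx":0,"ty":0,"tz":0,"wx":0,"wy":0,"wz":0},
    {"tx":0,"ty":0,"tz":0,"wx":0,"wy":0,"wz":0}
  ]
}}

```text
time_s: 15.4
ee_pos: [558.0, -47.6, 78.6]
ee_rot: [-180.0, 0.1, 162.0]
force: [0.3, 1.1, -2.4]
gripper_width: 34.1
gripper_force: 20.0
```

Request:
{"method": "move_arm", "body": {
  "plan": [
    {"tx":-0.1,"ty":0,"tz":0,"wx":0,"wy":0,"wz":0},
    {"tx":-0.1,"ty":0,"tz":0,"wx":0,"wy":0,"wz":0},
    {"tx":0,"ty":0,"tz":0,"wx":0,"wy":0,"wz":0},
    {"tx":0,"ty":0,"tz":0,"wx":0,"wy":0,"wz":0}
  ]
}}

```text
time_s: 15.73
ee_pos: [559.6, -47.7, 78.4]
ee_rot: [-180.0, 0.0, 162.0]
force: [-0.8, 1.1, -2.0]
gripper_width: 33.8
gripper_force: 20.0
```

Request:
{"method": "move_arm", "body": {
  "plan": [
    {"tx":-0.1,"ty":0,"tz":0,"wx":0,"wy":0,"wz":0},
    {"tx":-0.1,"ty":0,"tz":0,"wx":0,"wy":0,"wz":0},
    {"tx":0,"ty":0,"tz":0,"wx":0,"wy":0,"wz":0},
    {"tx":0,"ty":0,"tz":0,"wx":0,"wy":0,"wz":0}
  ]
}}

```text
time_s: 16.07
ee_pos: [561.4, -48.2, 78.3]
ee_rot: [180.0, 0.0, 162.0]
force: [0.5, 0.2, -2.0]
gripper_width: 33.7
gripper_force: 20.0
```

Request:
{"method": "move_arm", "body": {
  "plan": [
    {"tx":-0.1,"ty":0,"tz":0,"wx":0,"wy":0,"wz":0},
    {"tx":-0.1,"ty":0,"tz":0,"wx":0,"wy":0,"wz":0},
    {"tx":-0.1,"ty":0,"tz":0,"wx":0,"wy":0,"wz":0},
    {"tx":0,"ty":0,"tz":0,"wx":0,"wy":0,"wz":0},
    {"tx":0,"ty":0,"tz":0,"wx":0,"wy":0,"wz":0}
  ]
}}

```text
time_s: 16.48
ee_pos: [564.3, -49.1, 78.3]
ee_rot: [180.0, 0.0, 162.0]
force: [0.4, -1.0, -2.5]
gripper_width: 34.3
gripper_force: 20.0
```

Request:
{"method": "move_arm", "body": {
  "plan": [
    {"tx":-0.1,"ty":0,"tz":0,"wx":0,"wy":0,"wz":0},
    {"tx":-0.1,"ty":0,"tz":0,"wx":0,"wy":0,"wz":0},
    {"tx":-0.1,"ty":0,"tz":0,"wx":0,"wy":0,"wz":0},
    {"tx":0,"ty":0,"tz":0,"wx":0,"wy":0,"wz":0},
    {"tx":0,"ty":0,"tz":0,"wx":0,"wy":0,"wz":0}
  ]
}}

```text
time_s: 16.9
ee_pos: [567.2, -50.0, 78.3]
ee_rot: [180.0, 0.0, 162.0]
force: [-0.6, -0.2, -1.0]
gripper_width: 33.8
gripper_force: 20.0
```

Request:
{"method": "move_arm", "body": {
  "plan": [
    {"tx":-0.1,"ty":0,"tz":0,"wx":0,"wy":0,"wz":0},
    {"tx":-0.1,"ty":0,"tz":0,"wx":0,"wy":0,"wz":0},
    {"tx":-0.1,"ty":0,"tz":0,"wx":0,"wy":0,"wz":0},
    {"tx":0,"ty":0,"tz":0,"wx":0,"wy":0,"wz":0},
    {"tx":0,"ty":0,"tz":0,"wx":0,"wy":0,"wz":0}
  ]
}}

```text
time_s: 17.32
ee_pos: [570.0, -50.9, 78.3]
ee_rot: [180.0, 0.0, 162.0]
force: [-0.1, 0.0, -2.4]
gripper_width: 33.8
gripper_force: 20.0
```

Request:
{"method": "move_arm", "body": {
  "plan": [
    {"tx":-0.12,"ty":0,"tz":0,"wx":0,"wy":0,"wz":0},
    {"tx":-0.12,"ty":0,"tz":0,"wx":0,"wy":0,"wz":0},
    {"tx":-0.12,"ty":0,"tz":0,"wx":0,"wy":0,"wz":0},
    {"tx":-0.12,"ty":0,"tz":0,"wx":0,"wy":0,"wz":0},
    {"tx":-0.12,"ty":0,"tz":0,"wx":0,"wy":0,"wz":0},
    {"tx":0,"ty":0,"tz":0,"wx":0,"wy":0,"wz":0}
  ]
}}

```text
time_s: 17.82
ee_pos: [576.0, -52.9, 78.3]
ee_rot: [180.0, 0.0, 162.0]
force: [-0.3, 0.4, -1.3]
gripper_width: 33.8
gripper_force: 20.0
```

Request:
{"method": "move_arm", "body": {
  "plan": [
    {"tx":-0.12,"ty":0,"tz":0,"wx":0,"wy":0,"wz":0},
    {"tx":-0.12,"ty":0,"tz":0,"wx":0,"wy":0,"wz":0},
    {"tx":-0.12,"ty":0,"tz":0,"wx":0,"wy":0,"wz":0},
    {"tx":-0.12,"ty":0,"tz":0,"wx":0,"wy":0,"wz":0},
    {"tx":-0.12,"ty":0,"tz":0,"wx":0,"wy":0,"wz":0},
    {"tx":0,"ty":0,"tz":0,"wx":0,"wy":0,"wz":0}
  ]
}}

```text
time_s: 18.32
ee_pos: [581.7, -54.7, 78.4]
ee_rot: [180.0, 0.0, 162.0]
force: [0.2, 0.9, -2.0]
gripper_width: 33.4
gripper_force: 20.0
```

Request:
{"method": "move_arm", "body": {
  "plan": [
    {"tx":-0.1,"ty":0,"tz":0,"wx":0,"wy":0,"wz":0},
    {"tx":-0.1,"ty":0,"tz":0,"wx":0,"wy":0,"wz":0},
    {"tx":-0.1,"ty":0,"tz":0,"wx":0,"wy":0,"wz":0},
    {"tx":0,"ty":0,"tz":0,"wx":0,"wy":0,"wz":0},
    {"tx":0,"ty":0,"tz":0,"wx":0,"wy":0,"wz":0}
  ]
}}

```text
time_s: 18.73
ee_pos: [584.2, -55.6, 78.3]
ee_rot: [180.0, -0.0, 162.0]
force: [-0.6, -0.1, -1.7]
gripper_width: 33.6
gripper_force: 20.0
```

Request:
{"method": "move_arm", "body": {
  "plan": [
    {"tx":-0.1,"ty":0,"tz":0,"wx":0,"wy":0,"wz":0},
    {"tx":-0.1,"ty":0,"tz":0,"wx":0,"wy":0,"wz":0},
    {"tx":0,"ty":0,"tz":0,"wx":0,"wy":0,"wz":0},
    {"tx":0,"ty":0,"tz":0,"wx":0,"wy":0,"wz":0}
  ]
}}

```text
time_s: 19.07
ee_pos: [586.2, -56.2, 78.3]
ee_rot: [180.0, 0.0, 162.0]
force: [-0.3, 0.1, -1.5]
gripper_width: 33.7
gripper_force: 20.0
```

Request:
{"method": "move_arm", "body": {
  "plan": [
    {"tx":-0.1,"ty":0,"tz":0,"wx":0,"wy":0,"wz":0},
    {"tx":0,"ty":0,"tz":0,"wx":0,"wy":0,"wz":0},
    {"tx":0,"ty":0,"tz":0,"wx":0,"wy":0,"wz":0}
  ]
}}

```text
time_s: 19.32
ee_pos: [587.1, -56.5, 78.3]
ee_rot: [180.0, -0.0, 162.0]
force: [0.0, -0.8, -2.0]
gripper_width: 33.7
gripper_force: 20.0
```

Request:
{"method": "move_arm", "body": {
  "plan": [
    {"tx":-0.1,"ty":0,"tz":0,"wx":0,"wy":0,"wz":0},
    {"tx":0,"ty":0,"tz":0,"wx":0,"wy":0,"wz":0},
    {"tx":0,"ty":0,"tz":0,"wx":0,"wy":0,"wz":0}
  ]
}}

```text
time_s: 19.57
ee_pos: [587.1, -56.5, 78.2]
ee_rot: [-180.0, -0.1, 162.0]
force: [-4.1, 1.3, -0.8]
gripper_width: 33.7
gripper_force: 20.0
```

Request:
{"method": "move_arm", "body": {
  "plan": [
    {"tx":-0.1,"ty":0,"tz":0,"wx":0,"wy":0,"wz":0},
    {"tx":0,"ty":0,"tz":0,"wx":0,"wy":0,"wz":0},
    {"tx":0,"ty":0,"tz":0,"wx":0,"wy":0,"wz":0}
  ]
}}

```text
time_s: 19.82
ee_pos: [587.1, -56.5, 78.0]
ee_rot: [-180.0, -0.2, 162.0]
force: [-5.1, 2.2, 0.1]
gripper_width: 33.8
gripper_force: 20.0
```

It stopped firmly at s ≈ -21 mm, against the expected -20, having slid freely all the way. So the ferrule is fully home and goes to the green tray. First I back it off the pin.

Request:
{"method": "move_arm", "body": {
  "plan": [
    {"tx":0.2,"ty":0,"tz":0,"wx":0,"wy":0,"wz":0},
    {"tx":0.3,"ty":0,"tz":0,"wx":0,"wy":0,"wz":0},
    {"tx":0.6,"ty":0,"tz":0,"wx":0,"wy":0,"wz":0},
    {"tx":0.7,"ty":0,"tz":0,"wx":0,"wy":0,"wz":0},
    {"tx":0.7,"ty":0,"tz":0,"wx":0,"wy":0,"wz":0},
    {"tx":0.7,"ty":0,"tz":0,"wx":0,"wy":0,"wz":0},
    {"tx":0.7,"ty":0,"tz":0,"wx":0,"wy":0,"wz":0},
    {"tx":0.7,"ty":0,"tz":0,"wx":0,"wy":0,"wz":0},
    {"tx":0.7,"ty":0,"tz":0,"wx":0,"wy":0,"wz":0},
    {"tx":0.7,"ty":0,"tz":0,"wx":0,"wy":0,"wz":0},
    {"tx":0.6,"ty":0,"tz":0,"wx":0,"wy":0,"wz":0},
    {"tx":0.4,"ty":0,"tz":0,"wx":0,"wy":0,"wz":0}
  ]
}}

```text
time_s: 20.82
ee_pos: [521.5, -35.2, 78.4]
ee_rot: [180.0, -0.0, 162.0]
force: [0.4, 0.6, -2.7]
gripper_width: 34.0
gripper_force: 20.0
```

Request:
{"method": "move_arm", "body": {
  "plan": [
    {"tx":0.3,"ty":0,"tz":-0.3,"wx":0,"wy":0,"wz":0},
    {"tx":0.2,"ty":0,"tz":-0.8,"wx":0,"wy":0,"wz":0},
    {"tx":0,"ty":0,"tz":-1.4,"wx":0,"wy":0,"wz":0},
    {"tx":0,"ty":0,"tz":-1.6,"wx":0,"wy":0,"wz":0},
    {"tx":0,"ty":0,"tz":-1.6,"wx":0,"wy":0,"wz":0},
    {"tx":0,"ty":0,"tz":-1.6,"wx":0,"wy":0,"wz":0},
    {"tx":0,"ty":0,"tz":-1.2,"wx":0,"wy":0,"wz":0},
    {"tx":0,"ty":0,"tz":-0.6,"wx":0,"wy":0,"wz":0},
    {"tx":0,"ty":0,"tz":0,"wx":0,"wy":0,"wz":0}
  ]
}}

```text
time_s: 21.57
ee_pos: [518.8, -34.1, 171.3]
ee_rot: [179.9, 0.2, 162.0]
force: [-0.2, -0.3, -2.3]
gripper_width: 33.9
gripper_force: 20.0
```

```bash
python3 go.py 633 -278 160 165 12
```

```text
t 21.57 pos [518.8 -34.1 171.3] rot [179.94   0.23 162.02] F [-0.2 -0.3 -2.3] w 33.9 20.0 q [ -5.  15. 101.   0.  64. -77.]
total tool cm [-18.39 -19.68   1.18] rotvec [ 0.001  0.004 -0.052]
{"tx":-1.53,"ty":-1.64,"tz":0.10,"wx":0,"wy":0,"wz":-0.004},{"tx":-1.53,"ty":-1.65,"tz":0.10,"wx":0,"wy":0,"wz":-0.004},{"tx":-1.52,"ty":-1.65,"tz":0.10,"wx":0,"wy":0,"wz":-0.004},{"tx":-1.51,"ty":-1.66,"tz":0.10,"wx":0,"wy":0,"wz":-0.004},{"tx":-1.50,"ty":-1.67,"tz":0.10,"wx":0,"wy":0,"wz":-0.004},{"tx":-1.50,"ty":-1.67,"tz":0.10,"wx":0,"wy":0,"wz":-0.004},{"tx":-1.49,"ty":-1.68,"tz":0.10,"wx":0,"wy":0,"wz":-0.004},{"tx":-1.48,"ty":-1.69,"tz":0.10,"wx":0,"wy":0,"wz":-0.004},{"tx":-1.47,"ty":-1.69,"tz":0.10,"wx":0,"wy":0,"wz":-0.004},{"tx":-1.47,"ty":-1.70,"tz":0.09,"wx":0,"wy":0,"wz":-0.004},{"tx":-1.46,"ty":-1.70,"tz":0.09,"wx":0,"wy":0,"wz":-0.004},{"tx":-1.45,"ty":-1.71,"tz":0.09,"wx":0,"wy":0,"wz":-0.004},
```

Request:
{"method": "move_arm", "body": {
  "plan": [
    {"tx":-0.8,"ty":-0.8,"tz":0,"wx":0,"wy":0,"wz":0},
    {"tx":-1.6,"ty":-1.7,"tz":0,"wx":0,"wy":0,"wz":0},
    {"tx":-2.0,"ty":-2.1,"tz":0,"wx":0,"wy":0,"wz":0},
    {"tx":-2.0,"ty":-2.1,"tz":0,"wx":0,"wy":0,"wz":0},
    {"tx":-2.0,"ty":-2.1,"tz":0,"wx":0,"wy":0,"wz":0},
    {"tx":-2.0,"ty":-2.1,"tz":0,"wx":0,"wy":0,"wz":0},
    {"tx":-2.0,"ty":-2.1,"tz":0.2,"wx":0,"wy":0,"wz":0},
    {"tx":-2.0,"ty":-2.1,"tz":0.3,"wx":0,"wy":0,"wz":0},
    {"tx":-1.8,"ty":-2.0,"tz":0.4,"wx":0,"wy":0,"wz":0},
    {"tx":-1.3,"ty":-1.5,"tz":0.5,"wx":0,"wy":0,"wz":0},
    {"tx":-0.6,"ty":-0.6,"tz":0.4,"wx":0,"wy":0,"wz":0},
    {"tx":-0.2,"ty":-0.2,"tz":0.2,"wx":0,"wy":0,"wz":0}
  ]
}}

```text
time_s: 22.57
ee_pos: [631.3, -276.6, 146.8]
ee_rot: [180.0, -0.2, 161.9]
force: [-0.9, 0.5, -1.7]
gripper_width: 33.9
gripper_force: 20.0
```

Request:
{"method": "move_arm", "body": {
  "plan": [
    {"tx":0,"ty":0,"tz":0.5,"wx":0,"wy":0,"wz":0},
    {"tx":0,"ty":0,"tz":1.0,"wx":0,"wy":0,"wz":0},
    {"tx":0,"ty":0,"tz":1.5,"wx":0,"wy":0,"wz":0},
    {"tx":0,"ty":0,"tz":1.5,"wx":0,"wy":0,"wz":0},
    {"tx":0,"ty":0,"tz":1.3,"wx":0,"wy":0,"wz":0},
    {"tx":0,"ty":0,"tz":1.0,"wx":0,"wy":0,"wz":0},
    {"tx":0,"ty":0,"tz":0.6,"wx":0,"wy":0,"wz":0},
    {"tx":0,"ty":0,"tz":0.2,"wx":0,"wy":0,"wz":0},
    {"tx":0,"ty":0,"tz":0,"wx":0,"wy":0,"wz":0},
    {"tx":0,"ty":0,"tz":0,"wx":0,"wy":0,"wz":0}
  ]
}}

```text
time_s: 23.4
ee_pos: [632.2, -274.9, 74.0]
ee_rot: [-180.0, 0.1, 162.0]
force: [-0.5, -0.1, -2.2]
gripper_width: 34.0
gripper_force: 20.0
```

```bash
python3 go.py 633 -275 12 162 12|head -2; python3 - <<'E'
from workcell import grab_frame
from h import *
f=grab_frame("side");cv2.imwrite("pics/t1.png",cv2.resize(f["color"][80:200,240:400,::-1],None,fx=5,fy=5,interpolation=cv2.INTER_CUBIC))
E
```

```text
t 23.4 pos [ 632.2 -274.9   74. ] rot [-1.8000e+02  7.0000e-02  1.6203e+02] F [-0.5 -0.1 -2.2] w 34.0 20.0 q [-24.  34.  84.   0.  62. -96.]
total tool cm [-0.07  0.01  6.2 ] rotvec [-0.     0.001  0.001]
```

View pics/t1.png

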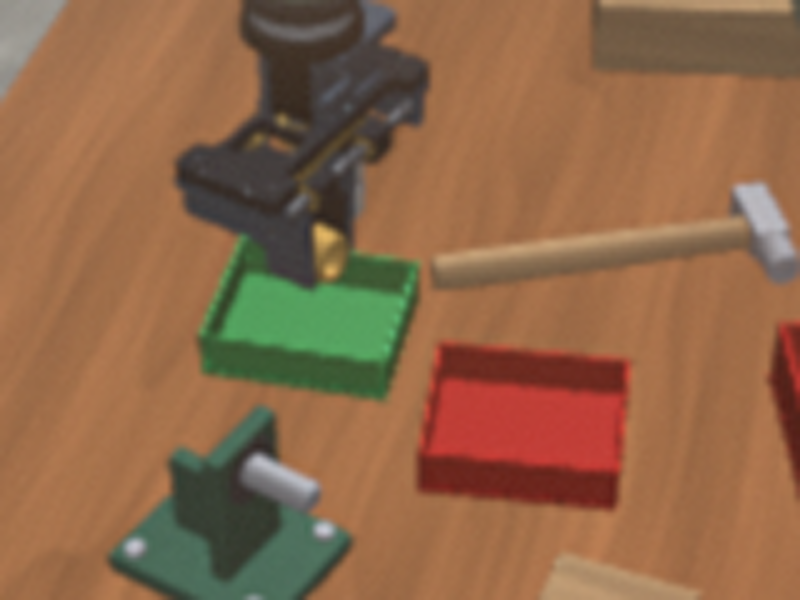

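The side crop shows the ferrule at (328,250), above the green tray, whose interior spans columns 235–405. Pin and plate are undisturbed. Lowering now.

Request:
{"method": "move_arm", "body": {
  "plan": [
    {"tx":0,"ty":0,"tz":0.5,"wx":0,"wy":0,"wz":0},
    {"tx":0,"ty":0,"tz":0.9,"wx":0,"wy":0,"wz":0},
    {"tx":0,"ty":0,"tz":1.0,"wx":0,"wy":0,"wz":0},
    {"tx":0,"ty":0,"tz":1.0,"wx":0,"wy":0,"wz":0},
    {"tx":0,"ty":0,"tz":0.9,"wx":0,"wy":0,"wz":0},
    {"tx":0,"ty":0,"tz":0.7,"wx":0,"wy":0,"wz":0},
    {"tx":0,"ty":0,"tz":0.5,"wx":0,"wy":0,"wz":0},
    {"tx":0,"ty":0,"tz":0.3,"wx":0,"wy":0,"wz":0},
    {"tx":0,"ty":0,"tz":0.2,"wx":0,"wy":0,"wz":0},
    {"tx":0,"ty":0,"tz":0.1,"wx":0,"wy":0,"wz":0},
    {"tx":0,"ty":0,"tz":0,"wx":0,"wy":0,"wz":0},
    {"tx":0,"ty":0,"tz":0,"wx":0,"wy":0,"wz":0}
  ]
}}

```text
time_s: 24.45
ee_pos: [632.1, -275.1, 12.8]
ee_rot: [-180.0, 0.0, 162.0]
force: [-0.1, -0.1, -2.4]
gripper_width: 33.6
gripper_force: 20.0
```

Request:
{"method": "move_arm", "body": {
  "plan": [
    {"tx":0,"ty":0,"tz":0.1,"wx":0,"wy":0,"wz":0},
    {"tx":0,"ty":0,"tz":0.1,"wx":0,"wy":0,"wz":0},
    {"tx":0,"ty":0,"tz":0,"wx":0,"wy":0,"wz":0},
    {"tx":0,"ty":0,"tz":0,"wx":0,"wy":0,"wz":0}
  ]
}}

```text
time_s: 24.78
ee_pos: [631.8, -274.9, 10.3]
ee_rot: [180.0, -0.0, 162.0]
force: [0.3, 0.2, -2.3]
gripper_width: 33.7
gripper_force: 20.0
```

Request:
{"method": "move_arm", "body": {
  "plan": [
    {"tx":0,"ty":0,"tz":0.1,"wx":0,"wy":0,"wz":0},
    {"tx":0,"ty":0,"tz":0,"wx":0,"wy":0,"wz":0},
    {"tx":0,"ty":0,"tz":0,"wx":0,"wy":0,"wz":0}
  ]
}}

```text
time_s: 25.03
ee_pos: [631.8, -274.9, 9.2]
ee_rot: [180.0, -0.0, 162.0]
force: [-0.1, -0.3, -2.4]
gripper_width: 33.7
gripper_force: 20.0
```

Request:
{"method": "move_arm", "body": {
  "plan": [
    {"tx":0,"ty":0,"tz":0,"wx":0,"wy":0,"wz":0},
    {"tx":0,"ty":0,"tz":0,"wx":0,"wy":0,"wz":0},
    {"tx":0,"ty":0,"tz":0,"wx":0,"wy":0,"wz":0},
    {"tx":0,"ty":0,"tz":0,"wx":0,"wy":0,"wz":0},
    {"tx":0,"ty":0,"tz":-0.4,"wx":0,"wy":0,"wz":0},
    {"tx":0,"ty":0,"tz":-0.8,"wx":0,"wy":0,"wz":0},
    {"tx":0,"ty":0,"tz":-1.4,"wx":0,"wy":0,"wz":0},
    {"tx":0,"ty":0,"tz":-2.0,"wx":0,"wy":0,"wz":0},
    {"tx":0,"ty":0,"tz":-2.0,"wx":0,"wy":0,"wz":0},
    {"tx":0,"ty":0,"tz":-2.0,"wx":0,"wy":0,"wz":0},
    {"tx":0,"ty":0,"tz":-2.0,"wx":0,"wy":0,"wz":0},
    {"tx":0,"ty":0,"tz":-2.0,"wx":0,"wy":0,"wz":0}
  ],
  "gripper": 4.6
}}

```text
time_s: 26.03
ee_pos: [631.9, -275.0, 137.4]
ee_rot: [-180.0, 0.1, 162.0]
force: [-0.2, -0.1, -0.7]
gripper_width: 45.8
gripper_force: 0.0
```

Request:
{"method": "move_arm", "body": {
  "plan": [
    {"tx":1.5,"ty":0,"tz":-2.0,"wx":0,"wy":0,"wz":0},
    {"tx":3,"ty":0,"tz":-1.0,"wx":0,"wy":0,"wz":0},
    {"tx":3,"ty":0,"tz":0,"wx":0,"wy":0,"wz":0},
    {"tx":3,"ty":0,"tz":0,"wx":0,"wy":0,"wz":0},
    {"tx":3,"ty":0,"tz":0,"wx":0,"wy":0,"wz":0},
    {"tx":3,"ty":0,"tz":0,"wx":0,"wy":0,"wz":0},
    {"tx":3,"ty":0,"tz":0,"wx":0,"wy":0,"wz":0},
    {"tx":1.5,"ty":0,"tz":0,"wx":0,"wy":0,"wz":0},
    {"tx":0,"ty":0,"tz":0,"wx":0,"wy":0,"wz":0},
    {"tx":0,"ty":0,"tz":0,"wx":0,"wy":0,"wz":0}
  ]
}}

```text
time_s: 26.87
ee_pos: [432.3, -210.3, 166.5]
ee_rot: [-180.0, 0.2, 162.0]
force: [1.5, 0.5, -0.8]
gripper_width: 46.2
gripper_force: 0.0
```

```bash
python3 - <<'E'
from workcell import grab_frame,env
from h import *
f=grab_frame("top");h=cv2.cvtColor(f["color"],cv2.COLOR_RGB2HSV)[120:170,405:460]
m=((h[:,:,0]>17)&(h[:,:,0]<28)&(h[:,:,1]>120)).astype(np.uint8)
for c in cv2.findContours(m,0,2)[0]:
    if cv2.contourArea(c)>20:
        r=cv2.minAreaRect(c);u,v=r[0];print(r,plane("top",u+405,v+120,38).round())
s=env.state();print(s["time_s"],s["ee_pos"],s["force"])
cv2.imwrite("pics/end.png",f["color"][:,:,::-1])
E
```

```text
((22.160377502441406, 23.688678741455078), (10.02731990814209, 14.422857284545898), 15.94539737701416) [ 628. -271.   38.]
26.9167 [ 433.11770744 -210.64802233  166.33729875] [ 0.9384534  -0.53331397  0.36421685]
```

View pics/end.png

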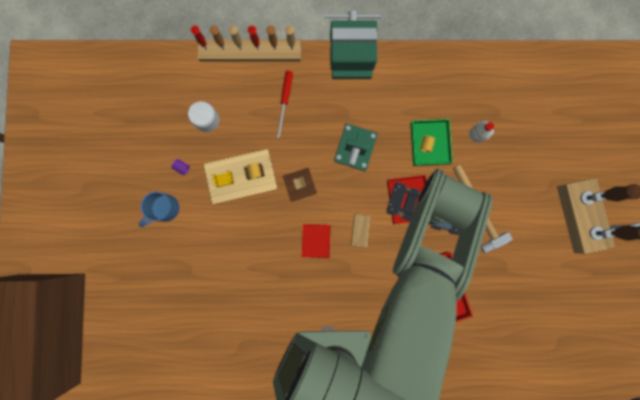

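The final top view shows the ferrule lying in the green tray at about (427,144). The dark-slot ferrule is still at (255,171), everything else is in place, and the arm is clear. Handing in.

```bash
python3 -c "
from workcell import env
print(env.job_done())"
```

```text
the job is handed in; nothing more can be done
None
```

The ferrule from the yellow slot slid freely along the pin and stopped fully home against the plate, so I left it lying in the green tray and handed the job in at about 27 s.

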